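# Tip the slide case back and slip the carrying blade under it

### The job

Push the slide case back against the kerb of the tipping stand and tip it over its rear edge, driving the stand's stiff arm back with it to 40 degrees from upright, so that the case leans there by itself; then lay the carrying blade flat and slide it squarely under the middle of the raised front, until its tip is well past the middle of the case but not out behind. Lower the case gently, without a slam, so that it stands flat on the blade close to the kerb. Never lift the whole case off the worktop, leave the arm at 40 degrees, and do not disturb the other things.

Things in the scene. Friction and masses are not known exactly. Their poses are not given: they have to be found in the camera images.
- stand: Aluminium tipping stand fixed to the worktop. Origin: worktop height, middle of the kerb's front face; +x points back (from case to arm), y along the kerb, z up. Kerb 160 mm long (y), 8 mm high, front face in the plane x=0. Arm hinge along y at x=22, z=16 mm. At y=+73 mm a fixed wire quadrant, radius 85 mm about the hinge, bears a small ball at 40 degrees.
- prop (a joint): Angle (rad) of the stand's arm from upright, growing as it swings back (+x); 40 degrees = 0.70. Starts too upright. Steel frame 100 mm wide with a rubber bar (10 mm thick, 110 mm from the hinge) that the case's rear face comes to lie on; the case then leans about 0.06 more than the arm. A friction hinge (0.5 N m) holds it, also with the case on it; about 4 N at the case's top moves it.
- case: Closed grey case of glass slides with a handle on its lid, 84 (x) x 110 (y) x 160 mm (z), about 0.7 kg, centre of mass near its middle: it balances on its rear edge at about 28 degrees of tilt. Origin: centre of its underside; +x is its rear, facing the kerb. Starts 15 to 40 mm in front of the kerb. Front face x=-42, rear face x=+42 mm.
- case_handle (a point): Middle of the case's handle bar: round, 10 mm thick, running along the case's y for 90 mm between two posts, its axis 32 mm above the lid (192 mm above the underside), midway between front and rear.
- case_rear_edge (a point): Middle of the case's lower rear edge, about which it is tipped.
- blade: Carrying blade lying flat on the worktop, about 0.18 kg: steel plate 108 (x) x 70 (y) x 4 mm with a black upright grip at its near end. Origin: underside, x=0 about the middle of the plate; +x points to the tip, z up. The grip is a slab 10 mm thick (x), 60 mm wide (y), from z=4 to z=50 mm, centred at x=-50 mm.
- blade_tip (a point): Middle of the blade's tip edge, 53 mm ahead of the blade's origin.
- cover_box: Bystander: flat cover glass box 96x48x20 mm, origin under its centre.
- tape_roll: Bystander: tape roll 54 mm across, 19 mm high, origin under its centre.
- petri_dish_1: Bystander: petri dish 60 mm across, 14 mm high, origin under its centre.
- marker: Bystander: black pen 134 mm long, origin under its centre.
Mind the look-alikes: they are no part of the job. Of the things shaped like the blade, the steel one is meant.

How it is judged:
By the outcome, as a careful person would: the job done as asked, in the order asked, and still so for the second after the job is handed in, with the robot touching nothing.
It also fails if it takes over 72 s, if anything falls off the work surface, if the arm or the gripper's body presses on something with over 40 N, if the wrist force passes 120 N, or if a joint passes its speed limit or range.

### The arm

A 6-joint arm with a two-finger parallel gripper is mounted at the origin on a cart in front of the work surface, level with it; the furniture and walls round the work are solid. World frame = base frame: x ahead of the robot, y to its left, z up, the work surface at z = 0. Lengths are in m, angles in degrees, forces in N, time in s.
With the tool pointing down it reaches from about 0.325 to 0.925 m from the base axis. Payload 3.1 kg.
Tool frame: the origin (TCP) lies midway between the tips of the shut fingers; the grasp point (between the pads) lies 19 mm behind it; y points along the fingers, x is the direction in which the jaws open and shut, and the axes are right-handed (so a half turn about y gives the same grasp; the last joint's range is limited). The gripper opens to 85 mm and grips with 20 to 120 N. Pads are 22 mm wide; open, the fingers measure 114 mm over their backs; the gripper's body (76 mm by 85 mm) begins 54 mm behind the grasp point. The pads swing forward as they close: fully open they stand 13 mm farther back than shut.
Start: joints at [64.79, 12.427, 92.441, -0, 75.132, -6.429], TCP at [0.201, 0.592, 0.231] pointing down, gripper open.
Joint ranges: [-157.48, 157.48], [-44.54, 120.13], [17.64, 146.25], [-64.5, 244.5], [7.68, 150.69], [-147.95, 147.95]. Speed limits (degrees/s): [159.86, 159.86, 180, 180, 180, 180].

### API

Orientations are given as [roll, pitch, yaw] about the fixed x, y, z axes, in that order (R = Rz(yaw) Ry(pitch) Rx(roll)).
In Python, from bench import arm gives the robot as it stands. Calls block until the motion is done:
- arm.move_ptp(position, orientation): joint-space move of the TCP to a pose.
- arm.movel(position, ori=None, speed=0.15): straight line of the TCP; ori=None keeps the orientation; speed is the mean speed in m/s.
- arm.goto_joints(angles): joint-space move.
- arm.set_gripper(opening, newtons=None): opening from 0.0 (shut) to 1.0 (fully open); newtons is the grip in N (None keeps the last); returns when the fingers have stopped.
- arm.sleep(seconds).
- arm.solve_ik(position, orientation): joint angles nearest the present ones, or None.
- arm.state(): the state.
- arm.read_camera(name): name is "scene" or "top"; returns a dict with "color" (400x640x3 uint8, blue, green, red), "fx", "fy", "cx", "cy" (pixels), "k1" (the pictures are not rectified: a ray, as slopes to the right and down, at radius r is drawn at 1 + k1 r^2 times it, then the intrinsics apply), "eye" and "orientation" of the camera in the world. Camera axes: x right, y down, z forward; pixel columns grow to the right and rows downward; lengths in m; the calibration is good to about 2 mm. A picture is of the moment at which its call begins. There is no depth.
A pose or a line that the arm cannot do raises arm.IKError and nothing moves.
- arm.close_job(): hands the job in, once; it reports no verdict.
Trained networks look in a picture, given as the dict that the camera call returned (one of the last four; its "shot" number tells which), for a name from the list of things; names that differ only in an ending like _2 or _b are one class to them, and where a whole thing is asked for, a point or a joint stands for the part that bears it (a point fixed in the world has none). Each returns a list of dicts, best first, with "score" (0 to 1); they miss things now and then, are a little off and sometimes report something else, mostly with a low value. They report only what shows in the picture. A call takes as long as a camera call. They do not tell look-alikes from the thing itself.
- arm.look_for(label, picture): "point" ([column, row] as shares, 0 to 1, of the picture: columns of its width, rows of its height, amid what is visible of it).
- arm.landmark_of(label, picture): "point" ([column, row] as shares, 0 to 1, of the picture: columns of its width, rows of its height: a listed point, or the origin of a listed thing).
The state is a dict: "clock": time; "joint_positions": joint angles; "dq": joint speeds; "joint_efforts": joint torques, N m; "position": TCP position; "ee_rot": TCP orientation; "wrist_force": force on the tool from outside, world axes, zero at the start; "ft_torque": the same for the moment, N m; "gripper_width": opening from 0.0 (shut) to 1.0 (fully open).
Only numpy, scipy, OpenCV 4.12 (cv2) and the standard library are available. Lean on these libraries where they do the work, as an engineer would, in place of code of your own. Each camera call takes 0.05 s, during which the arm holds its last target.

## Working session

There is one attempt and no reset: what is moved stays moved. The work goes in short steps, each a Python script; the robot and the scene stay as the last script left them, time stands still between calls to the robot, and variables do not carry over. Pictures are saved under pics/ and viewed, and the job is handed in when it is done.

```bash
ls -la; mkdir -p pics
cat > h.py <<'E'
import numpy as np, cv2
from scipy.spatial.transform import Rotation as Rn
from bench import arm
def cam(name,fn=None):
    p=arm.read_camera(name)
    if fn: cv2.imwrite('pics/'+fn,p['color'])
    return p
def camR(p):
    o=np.array(p['orientation'],float)
    if o.shape==(3,3): return o
    return Rn.from_euler('xyz',o,degrees=True).as_matrix()
def ray(p,uv):
    xd=(uv[0]-p['cx'])/p['fx']; yd=(uv[1]-p['cy'])/p['fy']
    rd=np.hypot(xd,yd); r=rd
    for _ in range(30): r=rd/(1+p['k1']*r*r)
    s=r/rd if rd>0 else 1
    return camR(p)@np.array([xd*s,yd*s,1.])
def at_z(p,uv,z):
    d=ray(p,uv); e=np.array(p['eye']); return e+d*(z-e[2])/d[2]
def proj(p,X):
    c=camR(p).T@(np.array(X,float)-np.array(p['eye'])); a,b=c[0]/c[2],c[1]/c[2]
    k=1+p['k1']*(a*a+b*b); return np.array([p['fx']*a*k+p['cx'],p['fy']*b*k+p['cy']])
def px(pt): return np.array([pt[0]*640,pt[1]*400])
E
python3 - <<'E'
from h import *
s=arm.state(); print(s)
for n in ('scene','top'):
    p=cam(n,n+'0.png'); print(n,{k:v for k,v in p.items() if k!='color'})
    for l in ['stand','prop','case','case_handle','case_rear_edge','blade','blade_tip','cover_box','tape_roll','petri_dish_1','marker']:
        r=arm.landmark_of(l,p)
        print(l,[(np.round(px(q['point'])),round(q['score'],2), np.round(at_z(p,px(q['point']),0.192 if l=='case_handle' else 0)[:2],3)) for q in r[:3]])
E
```

```text
total 12
drwxr-xr-x  3 agent agent 4096 Dec  7 07:16 .
drwxr-xr-x 23 root  root  4096 Dec  7 07:15 ..
drwxr-xr-x  2 agent agent 4096 Dec  7 07:16 pics
{'clock': 0.0, 'joint_positions': array([ 6.47884438e+01,  1.24778789e+01,  9.25302643e+01,  9.54680448e-04,
        7.51306009e+01, -6.42842295e+00]), 'dq': array([ 0.09401874, -0.05281544, -0.03725397,  0.06296785, -0.01724676,
       -0.04309194]), 'joint_efforts': array([-4.00011022e-04, -3.96853566e+01, -3.03850865e+01, -8.90696856e-05,
        9.88034037e-03, -4.85987485e-06]), 'position': array([0.20086201, 0.59097563, 0.22993985]), 'ee_rot': array([-89.98354959,   0.13776857,  71.21664039]), 'wrist_force': array([ 0.04778428, -0.13506711, -0.68149075]), 'ft_torque': array([ 0.01711561, -0.04264362, -0.00821468]), 'gripper_width': 0.9975846651279615}
scene {'fx': 387.22888160693475, 'fy': 387.22888160693475, 'cx': 322.0637679762552, 'cy': 205.20042038169692, 'k1': -0.035874443379496405, 'eye': array([-0.24909057, -0.2528904 ,  0.78017903]), 'orientation': array([-129.17532253,    1.28082225,  -75.67241104]), 'shot': 1}
stand [(array([267., 223.]), 0.7, array([0.554, 0.144]))]Traceback (most recent call last):
  File "<stdin>", line 6, in <module>
ValueError: it knows: blade, blade_tip, case, case_handle, case_rear_edge, cover_box, marker, petri_dish, stand, tape_roll
```

Run:
```python
from h import *
for n in ('scene','top'):
    p=cam(n,n+'0.png'); print(n,{k:v for k,v in p.items() if k!='color'})
    for l in ['stand','case','case_handle','case_rear_edge','blade','blade_tip','cover_box','tape_roll','petri_dish','marker']:
        r=arm.landmark_of(l,p)
        print(l,[(np.round(px(q['point'])),round(q['score'],2), np.round(at_z(p,px(q['point']),0.192 if l=='case_handle' else 0)[:2],3)) for q in r[:3]])
```

```text
scene {'fx': 387.22888160693475, 'fy': 387.22888160693475, 'cx': 322.0637679762552, 'cy': 205.20042038169692, 'k1': -0.035874443379496405, 'eye': array([-0.24909057, -0.2528904 ,  0.78017903]), 'orientation': array([-129.17532253,    1.28082225,  -75.67241104]), 'shot': 2}
stand [(array([263., 223.]), 0.65, array([0.552, 0.154])), (array([273., 179.]), 0.43, array([0.779, 0.204]))]
case [(array([279., 231.]), 0.81, array([0.528, 0.095]))]
case_handle [(array([271., 176.]), 0.59, array([0.535, 0.102]))]
case_rear_edge []
blade [(array([386., 293.]), 0.96, array([ 0.375, -0.239])), (array([418., 256.]), 0.78, array([ 0.52 , -0.309])), (array([458., 225.]), 0.59, array([ 0.675, -0.417]))]
blade_tip [(array([419., 244.]), 0.79, array([ 0.568, -0.309])), (array([464., 215.]), 0.71, array([ 0.726, -0.436])), (array([377., 276.]), 0.68, array([ 0.422, -0.21 ]))]
cover_box [(array([397., 220.]), 0.77, array([ 0.657, -0.237]))]
tape_roll [(array([281., 233.]), 0.67, array([0.521, 0.087])), (array([200., 235.]), 0.61, array([0.461, 0.32 ])), (array([339., 206.]), 0.48, array([ 0.683, -0.052]))
[... 394 characters left out ...]
41.56368695,   -1.08152386, -109.3991683 ]), 'shot': 3}
stand []
case []
case_handle [(array([292., 201.]), 0.56, array([0.525, 0.093]))]
case_rear_edge [(array([292., 203.]), 0.55, array([0.67 , 0.058])), (array([399., 192.]), 0.33, array([ 0.597, -0.323]))]
blade [(array([409., 169.]), 0.82, array([ 0.689, -0.406])), (array([401., 203.]), 0.65, array([ 0.549, -0.308]))]
blade_tip [(array([412., 162.]), 0.86, array([ 0.722, -0.434])), (array([389., 238.]), 0.8, array([ 0.423, -0.207])), (array([398., 194.]), 0.57, array([ 0.59 , -0.314]))]
cover_box [(array([371., 187.]), 0.54, array([ 0.653, -0.235]))]
tape_roll [(array([320., 192.]), 0.59, array([ 0.69 , -0.051]))]
petri_dish []
marker []
```

View pics/scene0.png

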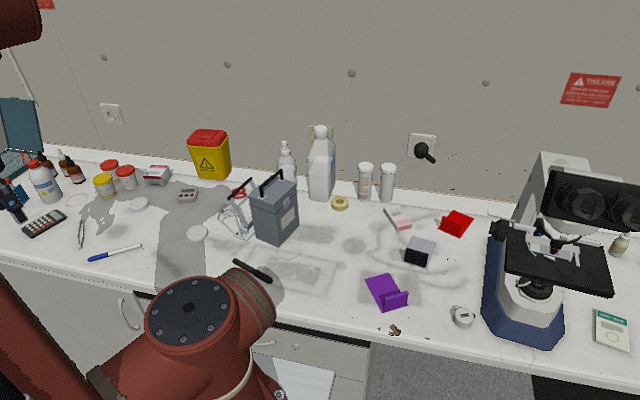

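View pics/top0.png

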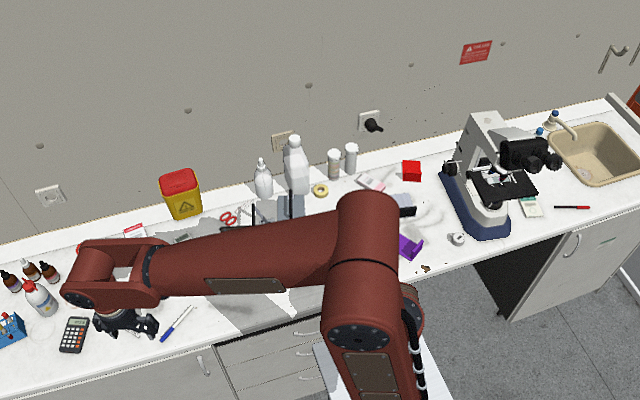

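Run:
```python
from h import *
q=arm.state()['joint_positions'].copy(); q[0]=105
arm.goto_joints(q); print(arm.state()['clock'],arm.state()['position'])
for n,c in (('scene',(170,170,310,150)),('top',(200,140,260,150))):
    p=cam(n); 
    for l in ['stand','case','case_handle','case_rear_edge','blade','blade_tip']:
        r=arm.landmark_of(l,p)
        print(l,[(np.round(px(q['point'])),round(q['score'],2), np.round(at_z(p,px(q['point']),0.192 if l=='case_handle' else 0)[:2],3)) for q in r[:3]])
    np.save(n+'1.npy',p,allow_pickle=True)
    x,y,w,h=c; I=p['color'][y:y+h,x:x+w]; f=min(800/w,600/h); cv2.imwrite('pics/'+n+'1c.png',cv2.resize(I,None,fx=f,fy=f,interpolation=cv2.INTER_CUBIC)); print(f)
```

```text
2.7833 [-0.22723964  0.58226092  0.23131861]
stand [(array([260., 224.]), 0.97, array([0.545, 0.161]))]
case [(array([280., 229.]), 0.85, array([0.538, 0.096])), (array([270., 178.]), 0.58, array([0.778, 0.216]))]
case_handle []
case_rear_edge [(array([271., 178.]), 0.15, array([0.783, 0.214]))]
blade [(array([387., 296.]), 0.89, array([ 0.365, -0.243])), (array([455., 221.]), 0.87, array([ 0.689, -0.41 ])), (array([419., 252.]), 0.77, array([ 0.537, -0.312]))]
blade_tip [(array([462., 215.]), 0.86, array([ 0.723, -0.43 ])), (array([420., 241.]), 0.63, array([ 0.581, -0.313])), (array([374., 274.]), 0.59, array([ 0.43 , -0.202]))]
2.5806451612903225
stand [(array([373., 186.]), 0.66, array([ 0.656, -0.243])), (array([273., 240.]), 0.62, array([0.54 , 0.165]))]
case [(array([293., 242.]), 0.61, array([0.511, 0.104]))]
case_handle [(array([289., 200.]), 0.71, array([0.534, 0.099]))]
case_rear_edge []
blade [(array([404., 205.]), 0.89, array([ 0.536, -0.314])), (array([411., 171.]), 0.71, array([ 0.679, -0.409])), (array([399., 193.]), 0.54, array([ 0.595, -0.323]))]
blade_tip [(array([411., 160.]), 0.88, array([ 0.731, -0.434])), (array([397., 192.]), 0.79, array([ 0.602, -0.317])), (array([372., 188.]), 0.59, array([ 0.646, -0.238]))]
3.076923076923077
```

View pics/scene1c.png

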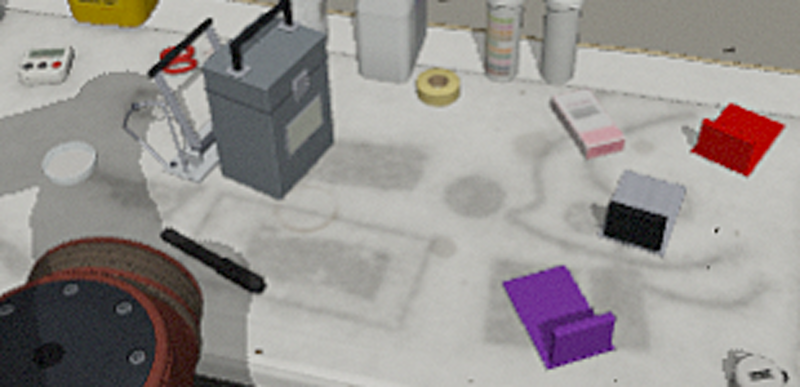

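View pics/top1c.png

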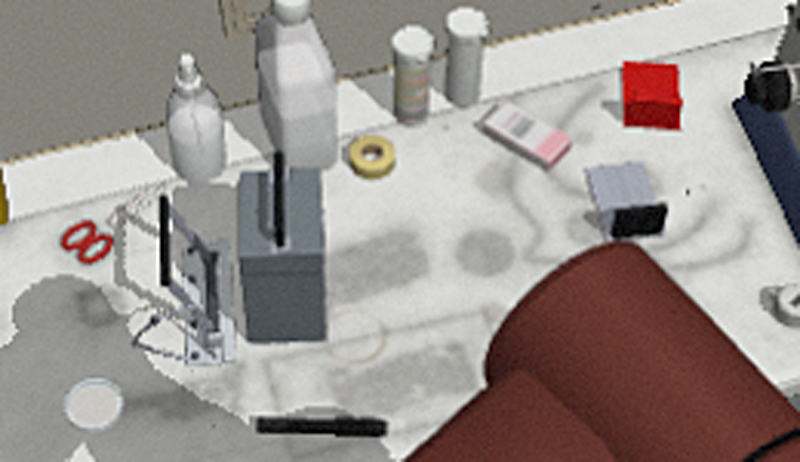

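```bash
cat >> h.py <<'E'
def zoom(p,fn,x,y,w,h,step=10):
    f=int(min(800/w,600/h)); I=cv2.resize(p['color'][y:y+h,x:x+w],None,fx=f,fy=f,interpolation=cv2.INTER_CUBIC)
    for u in range((x//step+1)*step,x+w,step):
        cv2.line(I,(int((u-x+.5)*f),0),(int((u-x+.5)*f),6),(0,0,255),1)
        cv2.putText(I,str(u),(int((u-x+.5)*f)-10,16),0,.35,(0,0,255),1)
    for v in range((y//step+1)*step,y+h,step):
        cv2.line(I,(0,int((v-y+.5)*f)),(6,int((v-y+.5)*f)),(0,0,255),1)
        cv2.putText(I,str(v),(8,int((v-y+.5)*f)+4),0,.35,(0,0,255),1)
    cv2.imwrite('pics/'+fn,I)
E
python3 - <<'E'
from h import *
S=np.load('scene1.npy',allow_pickle=True).item();T=np.load('top1.npy',allow_pickle=True).item()
zoom(S,'s_case.png',212,165,95,85); zoom(T,'t_case.png',230,185,85,75)
zoom(S,'s_bl.png',395,225,55,48,5); zoom(T,'t_bl.png',375,180,55,48,5)
E
```

```text
(no output)
```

View pics/s_case.png

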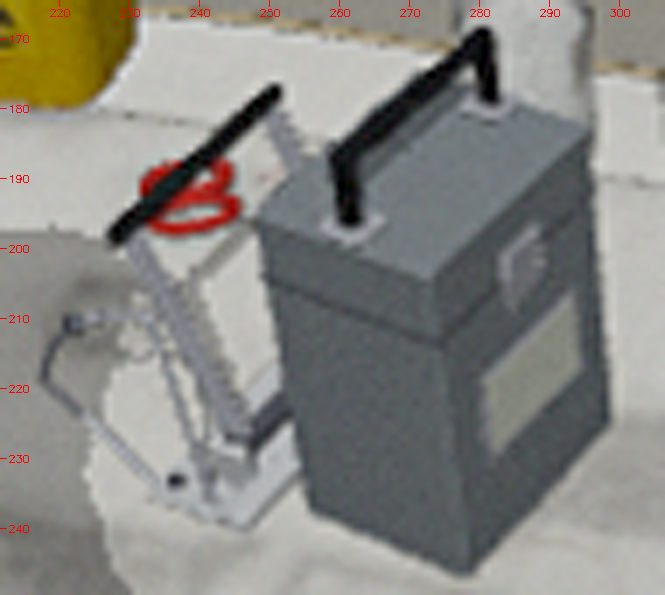

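View pics/t_case.png

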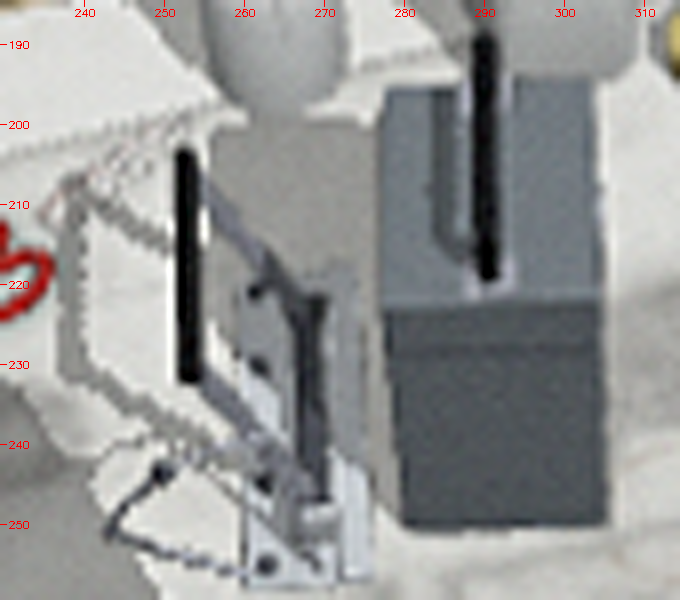

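View pics/s_bl.png

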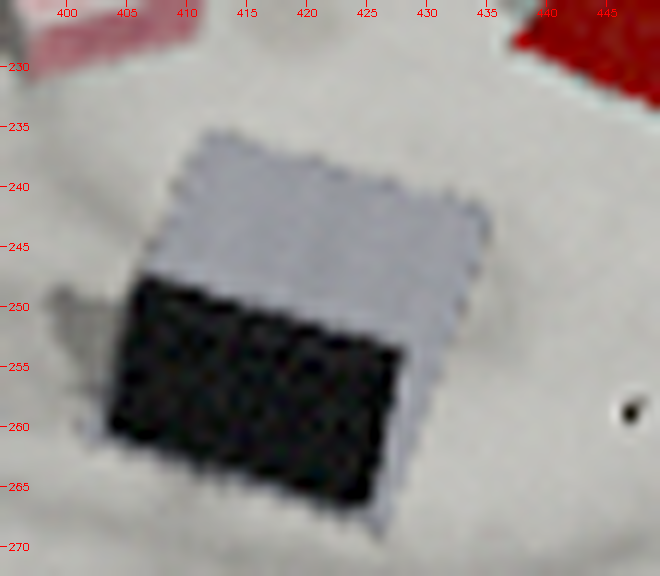

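View pics/t_bl.png

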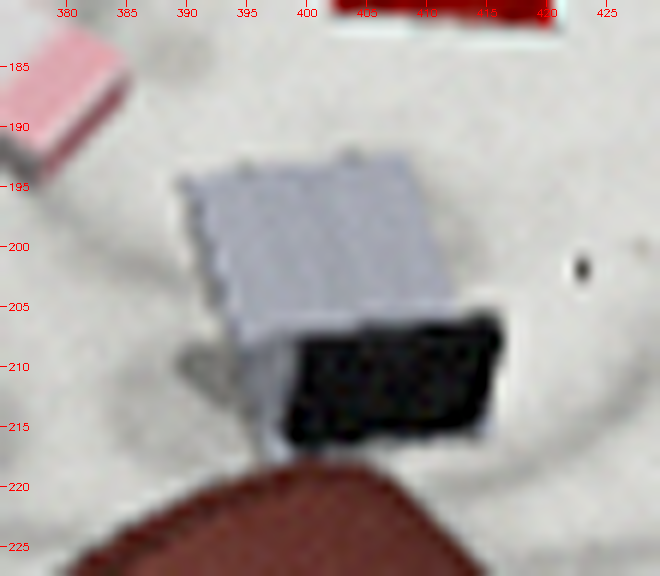

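```bash
cat > fit.py <<'E'
from h import *
from scipy.optimize import least_squares
S=np.load('scene1.npy',allow_pickle=True).item();T=np.load('top1.npy',allow_pickle=True).item()
def W(P,l):
    x,y,a=P[:3]; c,s=np.cos(a),np.sin(a); return np.array([x+c*l[0]-s*l[1],y+s*l[0]+c*l[1],l[2]])
def fit(obs,p0,name,cams=(S,T)):
    def f(P):
        r=[]
        for ci,l,uv in obs:
            L=l(P) if callable(l) else np.array(l)/1000
            r+=list(proj(cams[ci],W(P,L))-np.array(uv)-0*.5)
        return np.array(r)
    R=least_squares(f,p0,loss='soft_l1'); print(name,np.round(R.x[:2],4),np.round(np.rad2deg(R.x[2:]),2)); print(np.round(f(R.x).reshape(-1,2),1).tolist()); return R.x
if __name__=='__main__':
    C=[(0,(42,55,160),(248.1,195.9)),(0,(-42,55,160),(273.2,204.1)),(0,(-42,-55,160),(296.1,183.5)),(0,(42,55,0),(256.2,236.9)),(0,(-42,55,0),(278.5,246.9)),(0,(-42,-55,0),(298.4,225.2)),
    (1,(42,55,160),(277.6,222.4)),(1,(-42,55,160),(305,221.7)),(1,(42,-55,160),(277.9,195.5)),(1,(-42,-55,160),(304.1,194.3)),(1,(42,55,0),(280.1,250.4)),(1,(-42,55,0),(305.2,249.8))]
    c=fit(C,[.53,.1,1.57],'case')
    def bar(y): return lambda P:np.array([.022+.11*np.sin(P[3]),y,.016+.11*np.cos(P[3])])
    St=[(0,(0,80,0),(246.8,240.2)),(1,(0,80,0),(276.4,256.6)),(0,bar(.05),(228.4,198.4)),(0,bar(-.05),(251.1,177.6)),(1,bar(.05),(253.1,232)),(1,bar(-.05),(252.7,203.3)),(0,(76.6,73,81.1),(222.1,210.5)),(1,(76.6,73,81.1),(249.9,243.3))]
    s=fit(St,[.53,.17,1.57,.3],'stand')
    B=[(0,(53,35,4),(412,235.3)),(0,(53,-35,4),(435.2,241.8)),(0,(-55,35,4),(402,261.2)),(0,(-55,-35,4),(426.4,269.5)),(0,(-50,30,50),(406.6,247.8)),(0,(-50,-30,50),(428,253.7)),(1,(53,35,4),(389.9,194.9)),(1,(53,-35,4),(408.5,192.7)),(1,(-55,35,4),(396.8,217.8))]
    b=fit(B,[.52,-.31,0],'blade')
    np.savez('fit.npz',c=c,s=s,b=b)
    a=s[2]; d=c[:2]-s[:2]; print('case in stand',np.cos(a)*d[0]+np.sin(a)*d[1],-np.sin(a)*d[0]+np.cos(a)*d[1],np.rad2deg(c[2]-a))
E
python3 fit.py
```

```text
case [0.5272 0.098 ] [73.71]
[[-0.8, -1.7], [-0.3, -0.3], [0.6, -1.7], [-0.9, 0.8], [0.2, 1.0], [1.6, -0.1], [-0.4, 0.0], [-0.0, -0.2], [-0.3, -0.9], [0.1, -0.5], [0.3, 1.3], [0.8, 1.1]]
stand [0.5472 0.1544] [76.76 21.41]
[[0.1, 0.5], [-0.2, 0.8], [0.8, -1.6], [-1.0, 0.7], [-0.0, -2.1], [0.1, 1.6], [0.3, -0.2], [-0.1, -0.0]]
blade [ 0.5357 -0.3104] [-10.17]
[[-0.6, -0.1], [0.5, 0.1], [-0.8, -0.5], [0.7, -1.0], [-1.1, 0.2], [0.3, 0.8], [0.1, -0.4], [0.3, -0.3], [0.5, 0.4]]
case in stand -0.05953812448815011 0.006495436780791347 -3.0457003041999244
```

```bash
cat >> h.py <<'E'
D=np.load('fit.npz'); s0=D['s']; ca,sa=np.cos(s0[2]),np.sin(s0[2]); YAW=np.rad2deg(s0[2])
def SW(x,y,z):  # stand mm -> world m
    x,y,z=x/1e3,y/1e3,z/1e3; return [s0[0]+ca*x-sa*y,s0[1]+sa*x+ca*y,z]
def WS(p):
    d=np.array(p[:2])-s0[:2]; return np.array([ca*d[0]+sa*d[1],-sa*d[0]+ca*d[1],p[2]])*1e3
def st():
    s=arm.state(); f=np.array(s['wrist_force']); return s,WS(s['position']),np.array([ca*f[0]+sa*f[1],-sa*f[0]+ca*f[1],f[2]])
def say(t=''):
    s,p,f=st(); print(t,'t',round(s['clock'],2),'S',np.round(p,1),'F',np.round(f,1),'g',round(s['gripper_width'],3))
E
python3 - <<'E'
from h import *
o=[-90,0,YAW-90]
print(arm.solve_ik(SW(-140,6.5,20),o), arm.solve_ik(SW(-42,6.5,180),[-90,0,YAW]),arm.solve_ik(SW(102,6.5,150),[-90,0,YAW]))
arm.set_gripper(0.5)
arm.move_ptp(SW(-140,6.5,250),o); say('above')
arm.movel(SW(-140,6.5,22),speed=0.2); say('down')
arm.movel(SW(-116,6.5,22),speed=0.1); say('near')
f0=st()[2]
for x in np.arange(-112,-90,2.5):
    arm.movel(SW(x,6.5,22),speed=0.04); f=st()[2]-f0
    say(str(x))
    if f[0]<-9: break
zoom(cam('scene'),'s2.png',170,160,160,110)
E
```

```text
[ -5.68910293  15.25655804 115.1683406    0.          49.57510136
   7.55300118] [ 4.82104081e+00  5.43849088e+00  1.06157204e+02 -2.54444375e-14
  6.84043049e+01 -7.19368551e+01] [ 1.78490658e+01  1.62230109e+01  9.69964886e+01 -2.54444375e-14
  6.67805004e+01 -5.89088301e+01]
above t 7.22 S [-139.4    6.6  250. ] F [-0.5  0.4  0.5] g 0.497
down t 8.51 S [-139.8    5.3   23.1] F [-0.6  0.4  0.3] g 0.496
near t 8.9 S [-115.7    5.6   22.9] F [-1.  -1.   0.6] g 0.503
-112.0 t 9.15 S [-112.1    6.4   22.1] F [-1.  -0.2  1. ] g 0.502
-109.5 t 9.4 S [-109.5    6.6   21.9] F [-1.9  0.2  1.6] g 0.503
-107.0 t 9.65 S [-107.4    6.4   22. ] F [-4.7 -0.1  2.5] g 0.497
-104.5 t 9.9 S [-105.1    5.9   22.2] F [-6.1 -0.6  2.1] g 0.499
-102.0 t 10.15 S [-102.6    5.6   22.3] F [-6.  -1.   1.5] g 0.498
-99.5 t 10.4 S [-100.1    5.5   22.4] F [-5.6 -1.8  2.7] g 0.503
-97.0 t 10.65 S [-97.7   5.4  22.5] F [-5.9 -1.6  2.8] g 0.501
-94.5 t 10.9 S [-95.2   5.3  22.6] F [-6.3 -1.2  4. ] g 0.502
-92.0 t 11.15 S [-92.7   5.3  22.6] F [-5.7 -1.4  3.1] g 0.501
```

View pics/s2.png

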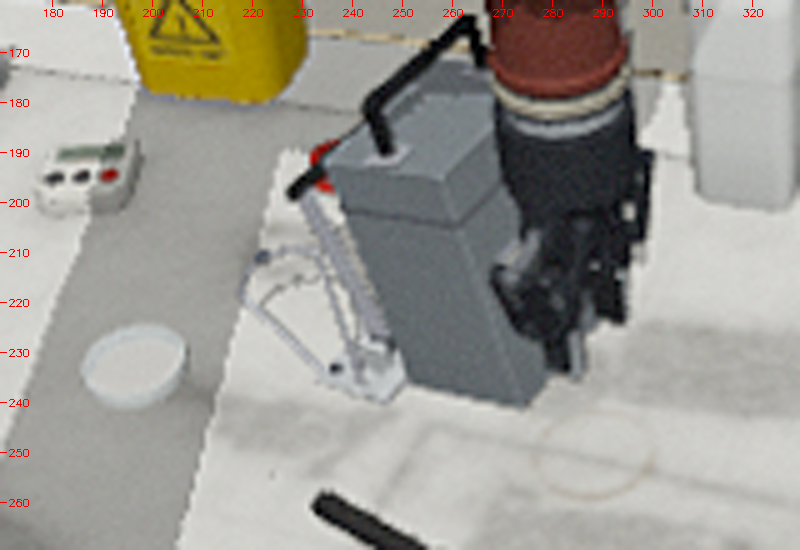

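```bash
cat > fit2.py <<'E'
from h import *
from scipy.optimize import least_squares
def casept(P,l):   # P: e(mm stand x of rear edge), y(mm), yaw rel (rad), tilt(rad), lift mm
    e,y,w,th=P[:4]; x=l[0]-42; 
    X=x*np.cos(th)+l[2]*np.sin(th); Z=-x*np.sin(th)+l[2]*np.cos(th)
    c,s=np.cos(w),np.sin(w)
    return SW(e+c*X-s*l[1], y+s*X+c*l[1], Z)
def fitcase(obs,p0,fix=()):
    free=[i for i in range(4) if i not in fix]; p0=np.array(p0,float)
    sc=np.array([1,1,.01,.01])
    def full(q): P=p0.copy(); P[free]=q*sc[free]; return P
    def f(q): P=full(q); return np.concatenate([proj(c,casept(P,l))-np.array(uv) for c,l,uv in obs])
    R=least_squares(f,p0[free]/sc[free],loss='soft_l1'); P=full(R.x)
    print('edge x %.1f y %.1f yawrel %.2f tilt %.2f'%(P[0],P[1],np.rad2deg(P[2]),np.rad2deg(P[3])),np.round(f(R.x).reshape(-1,2),1).tolist()); return P
E
python3 - <<'E'
from fit2 import *
p=cam('scene'); q=cam('top'); np.save('s3.npy',p,allow_pickle=True)
zoom(p,'s3.png',215,160,85,90); zoom(q,'t3.png',230,180,90,80)
E
```

```text
(no output)
```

View pics/s3.png

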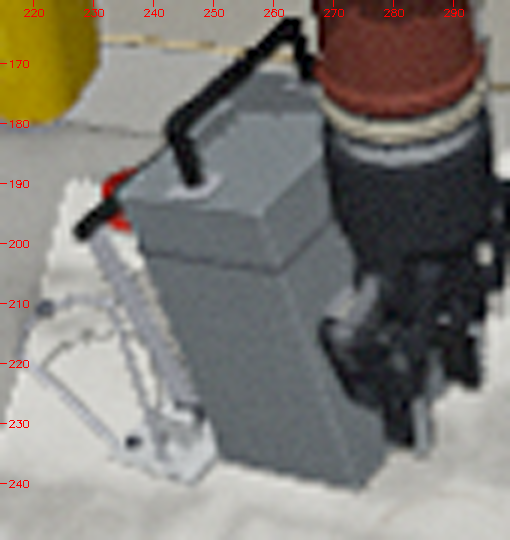

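View pics/t3.png

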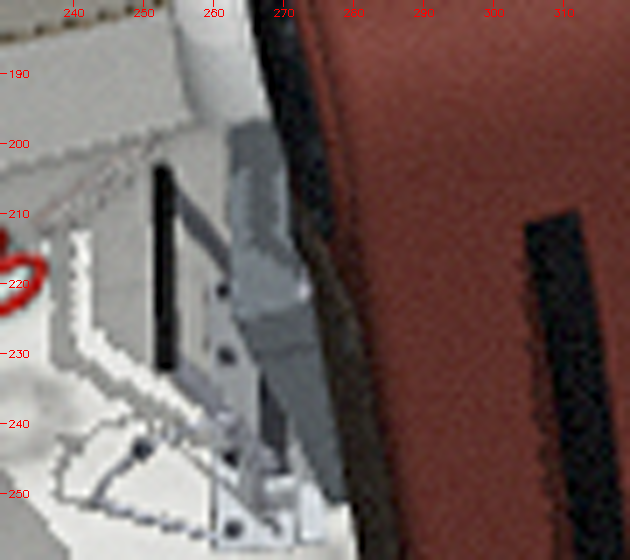

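Run:
```python
from fit2 import *
p=np.load('s3.npy',allow_pickle=True).item(); q=np.load('top1.npy',allow_pickle=True).item()
obs=[(p,(42,55,160),(234.2,192)),(p,(-42,55,160),(258.2,195.3)),(p,(42,55,0),(251.2,236.2)),(p,(-42,55,0),(274.5,241.2)),
(q,(42,55,160),(263.5,224.9)),(q,(42,-55,160),(262.4,196.9)),(q,(42,55,0),(277.4,251.4))]
fitcase(obs,[-5,6,0,.2]); fitcase(obs,[-5,6,0,.2],fix=(2,))
```

```text
edge x -2.9 y 6.6 yawrel 0.13 tilt 11.07 [[-0.1, -0.6], [0.4, -0.6], [0.3, 0.8], [0.2, 0.7], [-0.3, -0.2], [-0.1, -0.1], [-0.5, 1.2]]
edge x -3.0 y 6.6 yawrel 0.00 tilt 11.11 [[-0.1, -0.7], [0.4, -0.6], [0.3, 0.8], [0.2, 0.7], [-0.3, -0.2], [-0.0, -0.1], [-0.5, 1.2]]
```

```bash
cat >> h.py <<'E'
def ori(yaw,tip=0):
    """tool down, yaw; tip>0: fingertips lead toward stand +x by tip deg"""
    R=Rn.from_euler('xyz',[-90,0,yaw],degrees=True)
    ax=np.array([-sa,ca,0])  # stand y
    R=Rn.from_rotvec(-np.deg2rad(tip)*ax)*R
    d=R.as_matrix()[:,1]; assert tip==0 or d@np.array([ca,sa,0])*np.sign(tip)>0
    return list(R.as_euler('xyz',degrees=True))
E
python3 - <<'E'
from h import *
o=ori(YAW-90,15); print(o)
arm.movel(SW(-112,6.5,22),speed=0.03); say('back')
arm.movel(SW(-125,6.5,22),speed=0.1)
arm.movel(SW(-125,6.5,7),ori=o,speed=0.06); say('tilted')
zoom(cam('scene'),'s4a.png',170,160,160,110)
f0=st()[2]
for x in (-104,-100,-97,-95,-93,-91):
    arm.movel(SW(x,6.5,7),speed=0.06 if x==-104 else .04); f=st()[2]-f0
    say(str(x))
    if f[0]<-9: break
p=cam('scene');np.save('s4.npy',p,allow_pickle=True);zoom(p,'s4.png',215,160,85,90)
E
```

```text
[np.float64(-75.00000000000001), np.float64(1.2722218725854067e-14), np.float64(-13.242104106155537)]
back t 12.12 S [-112.     6.8   21.9] F [-1.5  1.2  0.8] g 0.502
tilted t 12.88 S [-125.3    6.4    6.9] F [-0.6  0.9  0.6] g 0.498
-104 t 13.43 S [-103.3    6.7    7.1] F [-0.7  0.8 -0.2] g 0.499
-100 t 13.68 S [-100.     6.5    7. ] F [-0.4  0.6  0.5] g 0.498
-97 t 13.93 S [-97.    6.5   7. ] F [-0.8 -0.3 -0.1] g 0.5
-95 t 14.18 S [-95.2   6.5   6.9] F [-1.2  0.   0.3] g 0.504
-93 t 14.43 S [-93.6   6.2   6.9] F [-5.2 -0.3  0.2] g 0.501
-91 t 14.68 S [-92.2   5.8   7. ] F [-6.8 -0.9 -0.4] g 0.498
```

View pics/s4.png

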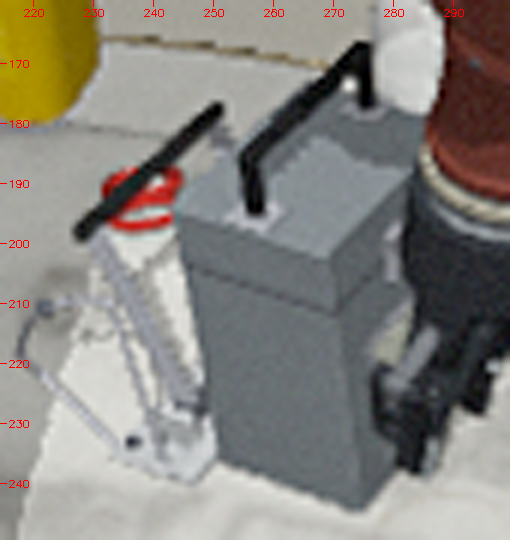

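View pics/s4a.png

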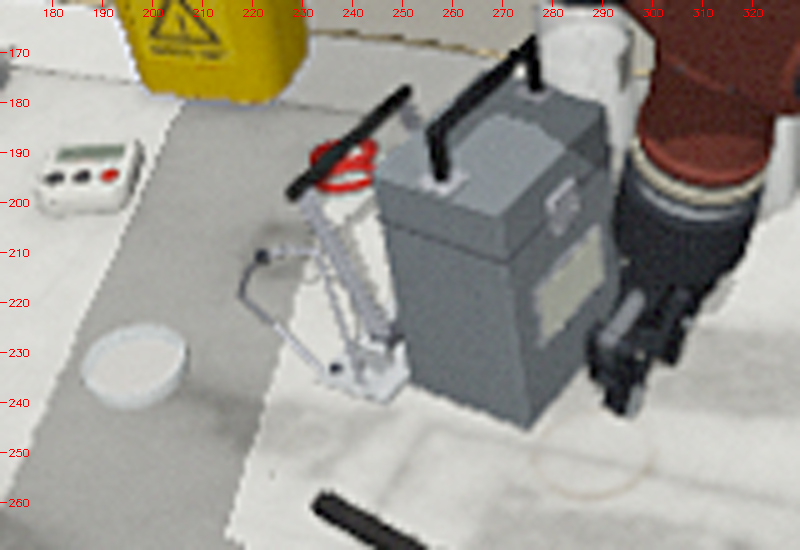

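Run:
```python
from h import *
for x in (-89,-87,-85,-83):
    arm.movel(SW(x,6.5,7),speed=.04); f=st()[2]
    say(str(x))
    if f[0]<-11: break
p=cam('scene');np.save('s4.npy',p,allow_pickle=True);zoom(p,'s4b.png',215,160,85,90)
```

```text
-89 t 14.97 S [-91.9   5.6   6.9] F [-13.5   0.3   3.4] g 0.502
```

View pics/s4b.png

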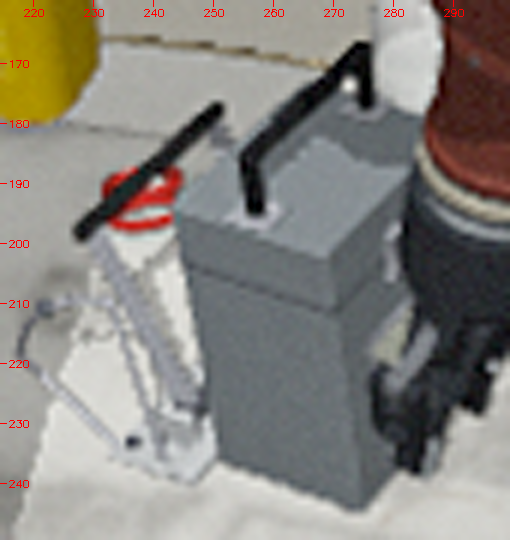

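Run:
```python
from fit2 import *
p=np.load('s4.npy',allow_pickle=True).item()
for l in [(0,45,192),(0,-45,192),(42,55,160),(-42,55,160),(42,55,0),(-42,55,0)]:
    print(l,np.round(proj(p,casept([0,6.5,0,0],l)),1))
obs=[(p,(42,55,160),(245.0,195.2)),(p,(-42,55,160),(270.0,203.5)),(p,(42,55,0),(251.5,236.5)),(p,(-42,55,0),(275,244.5)),(p,(0,45,192),(257,186)),(p,(0,-45,192),(275,167.8))]
fitcase(obs,[-5,6,0,.0]);fitcase(obs,[-5,6,0,.0],fix=(2,3))
arm.movel(SW(-130,6.5,20),speed=.15)
arm.movel(SW(-140,6.5,240),ori=ori(YAW-90,0),speed=.3); say()
arm.move_ptp(SW(-42,6.5,235),ori(YAW)); say()
arm.set_gripper(.45)
p=cam('scene'); q=cam('top'); zoom(p,'s5.png',215,140,100,75); zoom(q,'t5.png',240,160,90,80)
```

```text
(0, 45, 192) [255.9 185.5]
(0, -45, 192) [274.9 168. ]
(42, 55, 160) [242.3 193.2]
(-42, 55, 160) [268.6 201.8]
(42, 55, 0) [250.7 236.7]
(-42, 55, 0) [274.8 245.8]
edge x 1.1 y 7.2 yawrel 1.84 tilt -1.07 [[-1.7, -1.5], [0.3, -1.3], [-0.8, 0.4], [0.5, 1.3], [0.4, -0.0], [0.4, 0.4]]
edge x -3.2 y 6.5 yawrel 0.00 tilt 0.00 [[-1.7, -1.7], [-0.3, -1.4], [0.1, 0.5], [0.8, 1.6], [-0.1, -0.2], [0.9, 0.5]]
 t 16.34 S [-139.6    8.   237.9] F [-0.8 -0.2 -0.9] g 0.506
 t 17.59 S [-42.6   7.1 233.6] F [0.3 0.6 0.8] g 0.496
```

View pics/s5.png

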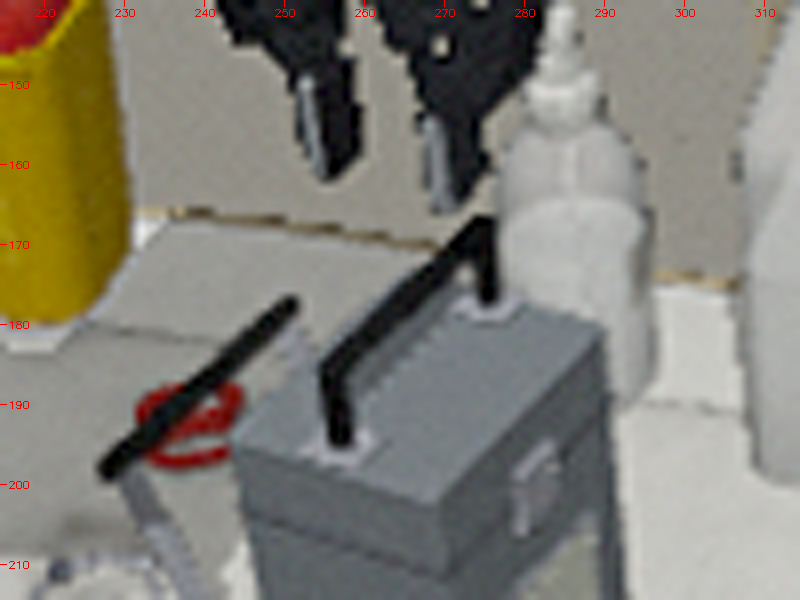

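View pics/t5.png

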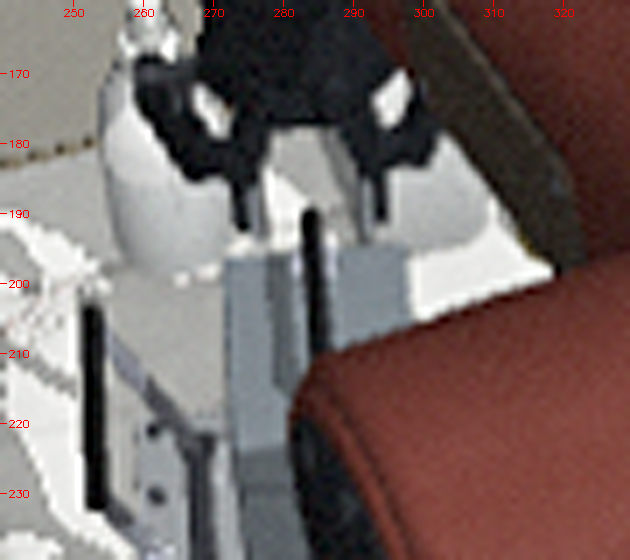

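```bash
cat >> h.py <<'E'
def hand(th,e=-1.0,dz=-14,dx=0,y=6.5,r=(-42,192),z0=0):
    t=np.deg2rad(th); return SW(e+dx+r[0]*np.cos(t)+r[1]*np.sin(t), y, z0+dz-r[0]*np.sin(t)+r[1]*np.cos(t))
E
python3 - <<'E'
from h import *
arm.movel(SW(-43,6.5,178),speed=.12); say('down')
arm.set_gripper(.17,20); say('closed')
f0=st()[2]
for th in (4,8,13,18,23):
    arm.movel(hand(th,dx=2),speed=.08); say(th)
p=cam('scene'); zoom(p,'s6.png',195,140,110,110)
E
```

```text
down t 18.54 S [-42.9   6.2 178.3] F [ 0.2 -0.8  0.1] g 0.449
closed t 18.9 S [-42.8   6.1 178.7] F [ 0.7  0.2 -0.2] g 0.169
4 t 19.25 S [-27.1   6.4 180.7] F [-2.2  0.4  0.8] g 0.169
8 t 19.57 S [-13.5   6.5 182. ] F [-1.2  1.   1.2] g 0.174
13 t 19.94 S [  3.9   6.5 182.5] F [-1.3 -0.1 -0.3] g 0.175
18 t 20.31 S [ 21.    6.6 181.5] F [-0.5  0.   0.1] g 0.172
23 t 20.68 S [ 37.9   6.7 178.9] F [-1.5 -0.   0.6] g 0.17
```

View pics/s6.png

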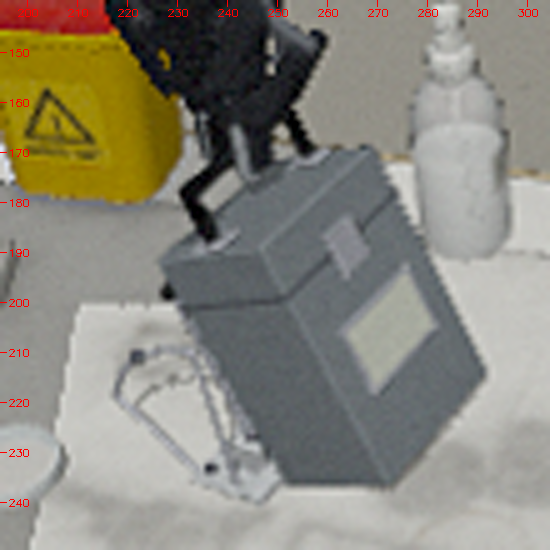

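Works well. Continue to near 40° arm angle.

Run:
```python
from h import *
for th in (28,33,38,41,43):
    arm.movel(hand(th,dx=2),speed=.07); say(th)
p=cam('scene'); q=cam('top'); np.save('s7.npy',p,allow_pickle=True);np.save('t7.npy',q,allow_pickle=True); zoom(p,'s7.png',195,150,110,100);zoom(q,'t7.png',215,175,110,85)
```

```text
28 t 21.12 S [ 54.7   6.6 175. ] F [-1.2  0.2 -0.3] g 0.17
33 t 21.51 S [ 71.2   6.7 169.5] F [0.6 0.2 0.7] g 0.169
38 t 21.9 S [ 86.8   6.8 162.6] F [0.  0.6 0. ] g 0.171
41 t 22.2 S [ 95.2   6.4 158.1] F [-2.3 -1.  -0.8] g 0.173
43 t 22.45 S [101.1   6.4 154.9] F [-3.  -1.6 -1.7] g 0.171
```

View pics/s7.png

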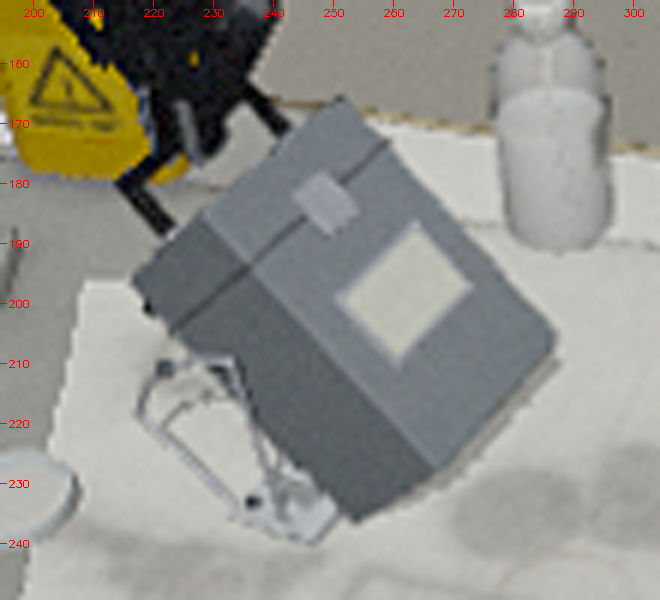

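View pics/t7.png

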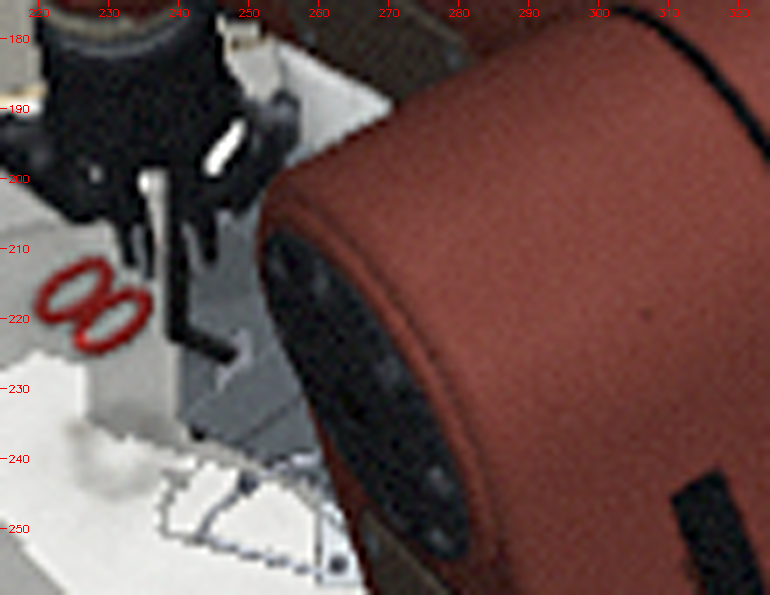

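Run:
```python
from fit2 import *
p=np.load('s7.npy',allow_pickle=True).item()
obs=[(p,(42,55,160),(217,196.2)),(p,(-42,55,160),(229.1,184.5)),(p,(-42,55,0),(267.4,228.2)),(p,(42,55,0),(254.4,236.9)),(p,(-42,-55,0),(287.7,206.9)),(p,(-42,-55,160),(252,166.1)),(p,(0,45,192),(214.6,180.4))]
fitcase(obs,[-1,6,0,.7]);fitcase(obs,[-1,6,0,.7],fix=(2,)); fitcase(obs,[-1,6.5,0,.7],fix=(0,1,2))
for a in (35,38,40,42):
    t=np.deg2rad(a); print(a,[np.round(proj(p,SW(22+r*np.sin(t),y,16+r*np.cos(t))),1).tolist() for r,y in ((85,73),(110,50),(110,55),(85,50))])
```

```text
edge x -10.9 y 5.7 yawrel -1.09 tilt 46.26 [[-1.3, 0.3], [-1.3, 0.3], [0.3, 0.2], [-0.8, 0.7], [1.4, -1.0], [0.3, -1.5], [1.4, -0.2]]
edge x -9.1 y 5.7 yawrel 0.00 tilt 45.23 [[-1.6, 0.3], [-0.9, 0.4], [0.6, 0.3], [-1.0, 0.6], [1.1, -1.1], [0.1, -1.6], [1.4, -0.2]]
edge x -1.0 y 6.5 yawrel 0.00 tilt 42.06 [[-2.7, -1.4], [-0.8, -0.1], [-0.9, 0.8], [-3.4, -0.1], [-0.4, -0.5], [0.3, -2.1], [1.1, -1.6]]
35 [[223.7, 209.6], [223.6, 198.1], [222.5, 199.0], [228.8, 205.0]]
38 [[222.9, 210.0], [222.5, 198.6], [221.4, 199.5], [228.0, 205.4]]
40 [[222.4, 210.3], [221.8, 198.9], [220.7, 199.9], [227.5, 205.7]]
42 [[221.9, 210.6], [221.2, 199.4], [220.1, 200.3], [227.0, 206.0]]
```

Run:
```python
from h import *
arm.set_gripper(.5); say('open')
x,y,z=st()[1]
arm.movel(SW(x,y,250),speed=.25); say('up')
c=D['b']; a=c[2]; gx,gy=c[0]-.05*np.cos(a),c[1]-.05*np.sin(a); byaw=np.rad2deg(a)
print(byaw, gx,gy)
for yy in (byaw,byaw+180,byaw-180):
    print(yy,arm.solve_ik([gx,gy,.12],[-90,0,yy]))
o=[-90,0,byaw]
arm.move_ptp([gx,gy,.15],o); say('over blade')
p=cam('scene'); q=cam('top'); np.save('s8.npy',p,allow_pickle=True);np.save('t8.npy',q,allow_pickle=True); zoom(p,'s8.png',195,150,110,100);zoom(q,'t8.png',215,175,110,85)
zoom(p,'s8b.png',360,180,110,110)
```

```text
open t 22.93 S [101.6   6.6 155.4] F [-0.4 -0.2 -0.4] g 0.498
up t 23.47 S [101.9   6.2 251.2] F [0.2 0.2 0.6] g 0.499
-10.174190392293022 0.48650410873732763 -0.30159528767444077
-10.174190392293022 [-38.82010265  13.00555622 104.58806964   0.          62.40637414
 -28.64591225]
169.825809607707 None
-190.174190392293 None
over blade t 25.52 S [-457.   -45.8  150.2] F [-0.   1.1 -0.3] g 0.498
```

View pics/s8.png

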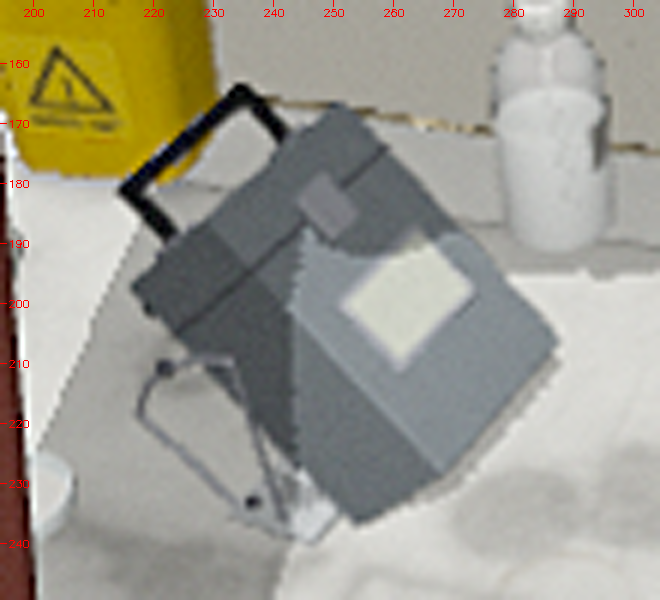

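View pics/t8.png

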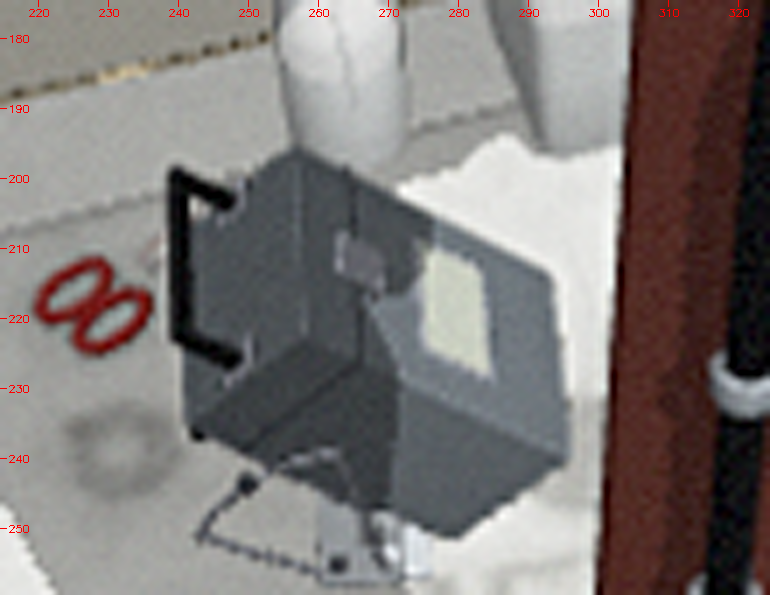

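View pics/s8b.png

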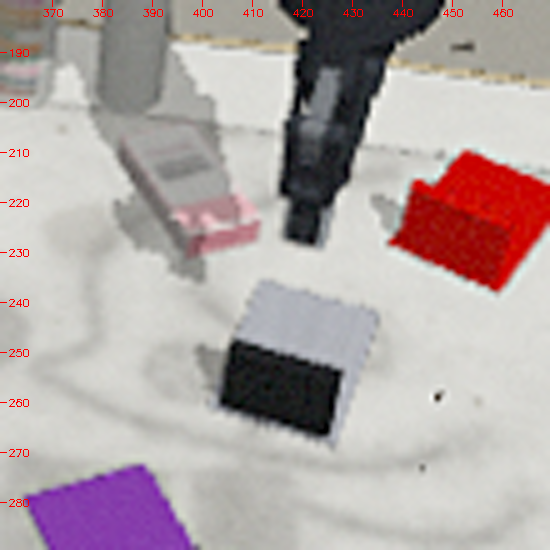

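Run:
```python
from fit2 import *
p=np.load('s8.npy',allow_pickle=True).item();q=np.load('t8.npy',allow_pickle=True).item()
obs=[(p,(42,55,160),(216.6,197.4)),(p,(-42,55,160),(229.3,185.5)),(p,(-42,55,0),(267.4,228.2)),(p,(42,55,0),(254.4,236.9)),(p,(-42,-55,0),(287.7,206.9)),(p,(-42,-55,160),(251.5,166.5)),(p,(0,45,192),(215,180.8)),
(q,(42,55,160),(241.6,235.9)),(q,(-42,55,160),(258.5,222.4)),(q,(-42,-55,160),(256.6,195.6)),(q,(-42,-55,0),(293.4,213.8)),(q,(-42,55,0),(295.6,240.6)),(q,(42,55,0),(279.5,251.6)),(q,(0,45,192),(240.2,222.6)),(q,(0,-45,192),(239.9,199.1))]
fitcase(obs,[-1,6,0,.7]);fitcase(obs,[-1,6.5,0,.7],fix=(2,)); fitcase(obs[7:],[-1,6.5,0,.7]); fitcase(obs[:7],[-1,6.5,0,.7])
for a in (34,36,38,40,42):
    t=np.deg2rad(a); print(a,[np.round(proj(c,SW(22+r*np.sin(t),y,16+r*np.cos(t))),1).tolist() for r,y in ((110,50),(110,55)) for c in (p,q)])
```

```text
edge x -8.9 y 7.1 yawrel 1.55 tilt 44.52 [[-1.6, -0.2], [-0.8, 0.1], [1.3, 0.6], [-0.9, 1.0], [0.9, -1.0], [0.2, -1.6], [0.8, 0.1], [-1.2, -0.2], [-0.5, -0.0], [-0.1, -1.2], [0.2, -0.4], [1.1, -0.1], [-0.4, 0.9], [0.5, 0.1], [0.2, 0.6]]
edge x -11.1 y 7.5 yawrel 0.00 tilt 45.64 [[-1.2, -0.2], [-1.3, -0.1], [0.7, 0.7], [-0.8, 1.2], [1.2, -0.7], [0.5, -1.5], [0.8, 0.1], [-1.6, -0.4], [-1.3, -0.0], [0.0, -1.2], [1.0, -0.1], [1.0, 0.2], [-0.1, 1.0], [-0.2, -0.1], [0.3, 0.5]]
edge x -8.4 y 7.2 yawrel 1.83 tilt 44.26 [[-1.1, -0.2], [-0.3, -0.0], [-0.1, -1.2], [0.1, -0.4], [1.1, -0.1], [-0.4, 1.0], [0.6, 0.1], [0.2, 0.7]]
edge x -11.9 y 7.1 yawrel -0.37 tilt 46.49 [[-1.2, -0.1], [-1.6, -0.2], [0.6, 0.4], [-0.6, 1.1], [1.3, -0.9], [0.3, -1.5], [0.7, 0.2]]
34 [[223.9, 197.9], [246.6, 232.6], [222.8, 198.9], [246.6, 233.9]]
36 [[223.2, 198.2], [245.7, 233.1], [222.1, 199.2], [245.7, 234.4]]
38 [[222.5, 198.6], [244.8, 233.6], [221.4, 199.5], [244.8, 234.9]]
40 [[221.8, 198.9], [243.9, 234.1], [220.7, 199.9], [243.9, 235.4]]
42 [[221.2, 199.4], [243.1, 234.6], [220.1, 200.3], [243.1, 235.9]]
```

Run:
```python
from h import *
c=D['b']; a=c[2]; gx,gy=c[0]-.05*np.cos(a),c[1]-.05*np.sin(a)
arm.movel([gx,gy,.019],speed=.15); say('down')
arm.set_gripper(0.0,80); say('grip')
s=arm.state(); print(s['position'])
x,y,z=s['position']
arm.movel([x,y,.10],speed=.12); say('up')
p=cam('scene'); zoom(p,'s9.png',370,180,100,90)
```

```text
down t 26.64 S [-458.2  -46.4   20. ] F [-0.   0.2 -0.2] g 0.501
grip t 27.04 S [-458.3  -46.3   20.3] F [0.1 0.8 5.1] g 0.1
[ 0.48730785 -0.30233014  0.02031735]
up t 27.87 S [-457.9  -45.4   99. ] F [-0.7  0.2 -2.3] g 0.106
```

View pics/s9.png

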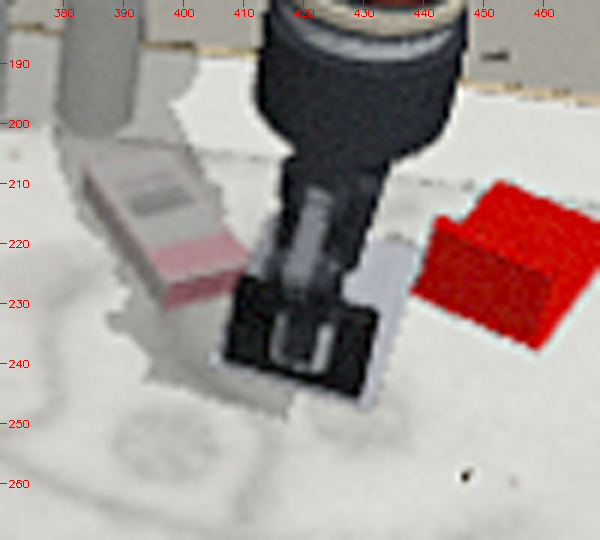

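Run:
```python
from h import *
arm.move_ptp(SW(-220,7,90),[-90,0,YAW]); say('pre')
arm.movel(SW(-220,7,21.5),speed=.12); say('low')
p=cam('scene'); q=cam('top'); zoom(p,'s10.png',210,160,160,120,10); zoom(q,'t10.png',240,180,130,95)
np.save('s10.npy',p,allow_pickle=True);np.save('t10.npy',q,allow_pickle=True)
```

```text
pre t 28.94 S [-220.4    6.8   89.8] F [ 0.2 -0.7 -1.6] g 0.102
low t 29.67 S [-220.5    6.5   21.3] F [-0.1  1.  -2.1] g 0.1
```

View pics/s10.png

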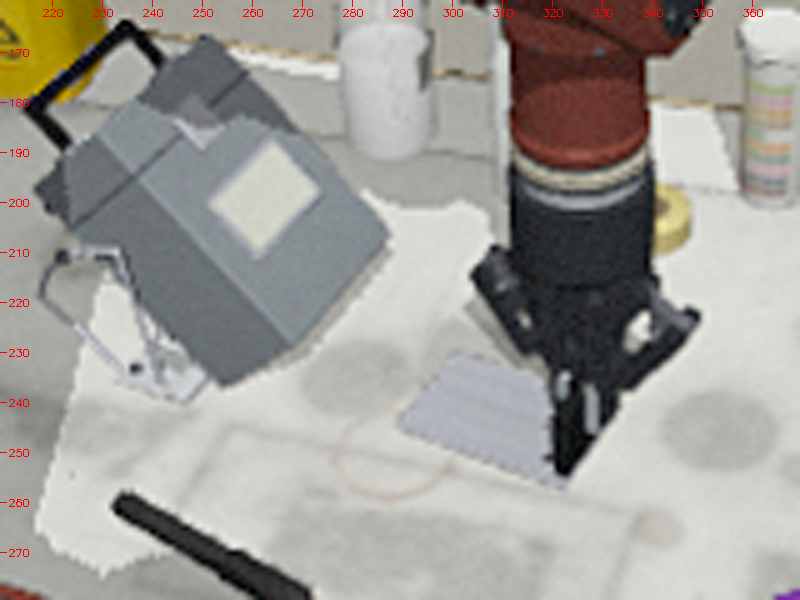

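View pics/t10.png

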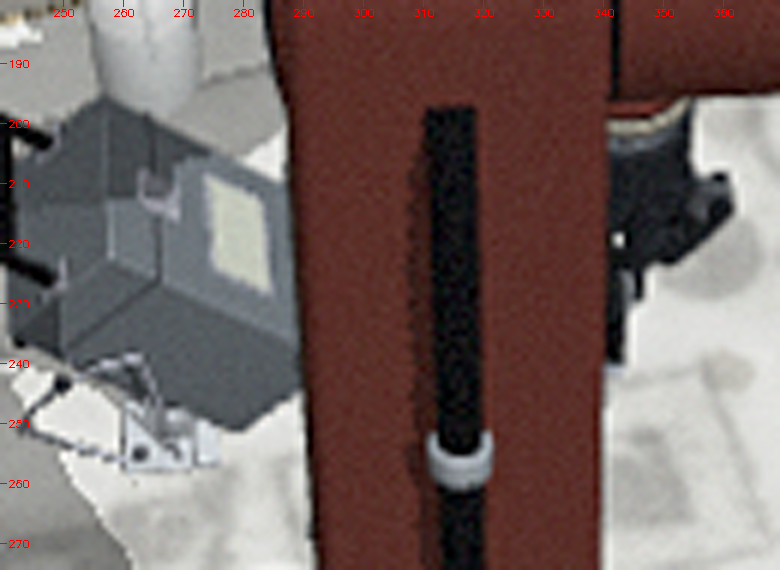

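Run:
```python
from h import *
p=np.load('s10.npy',allow_pickle=True).item()
for l in [(-117,42,5),(-117,-28,5),(-225,42,5)]: print(l,proj(p,SW(*l)))
for uv in [(288.9,243.9),(300.9,230.4),(321.9,256.9)]: print(WS(at_z(p,uv,.005)))
# case reference bottom rear-near & front-near etc observed from the same camera
print(WS(at_z(p,(254.0,236.6),.0)))
```

```text
(-117, 42, 5) [288.18890602 243.82114569]
(-117, -28, 5) [300.54589683 228.7749571 ]
(-225, 42, 5) [321.96330116 256.24622048]
[-118.97708926   41.37311512    5.        ]
[-121.46829095  -22.35189231    5.        ]
[-225.97069752   44.2309313     5.        ]
[-8.57538033 56.90011281  0.        ]
```

Run:
```python
from h import *
arm.movel(SW(-215,6,20.6),speed=.05); say('flat')
for x in (-180,-160,-145,-135,-125):
    arm.movel(SW(x,6,20.6),speed=.08); say(x)
    if abs(st()[2][0])>6: break
p=cam('scene'); q=cam('top'); zoom(p,'s11.png',210,160,130,100,10); zoom(q,'t11.png',240,180,130,95)
np.save('s11.npy',p,allow_pickle=True)
```

```text
flat t 30.02 S [-214.7    5.9   20.6] F [-0.1  0.1 -1.9] g 0.105
-180 t 30.61 S [-179.6    6.1   20.6] F [ 0.3 -0.6 -1.6] g 0.104
-160 t 31.01 S [-159.6    6.1   20.5] F [ 0.6  0.3 -1.8] g 0.103
-145 t 31.35 S [-144.5    6.1   20.6] F [ 0.7  0.  -3.1] g 0.1
-135 t 31.62 S [-134.6    6.1   20.6] F [-0.3 -1.  -2.2] g 0.102
-125 t 31.9 S [-124.5    6.    20.6] F [ 0.  -0.6 -2.7] g 0.103
```

View pics/s11.png

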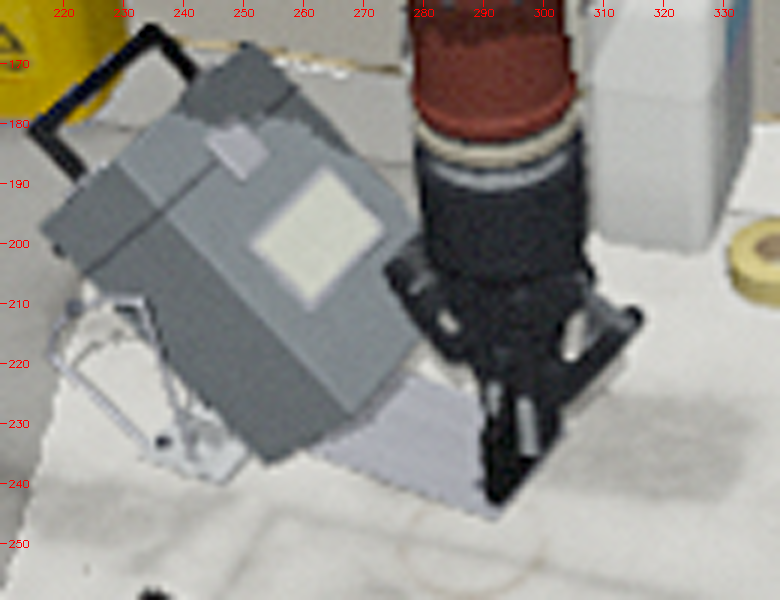

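Run:
```python
from h import *
for z in (20.0,19.4,18.8):
    arm.movel(SW(-125,6,z),speed=.02); say(z)
    if st()[2][2]>0.5: break
arm.set_gripper(.35); say('rel')
arm.movel(SW(-125,6,100),speed=.15)
arm.movel(SW(-125,6,250),speed=.35)
arm.set_gripper(.5)
arm.move_ptp(SW(99,6.8,245),[-90,0,YAW]); say('over')
p=cam('scene'); q=cam('top'); zoom(p,'s12.png',200,140,130,105,10); zoom(q,'t12.png',210,160,130,95)
np.save('s12.npy',p,allow_pickle=True);np.save('t12.npy',q,allow_pickle=True)
```

```text
20.0 t 32.25 S [-125.     6.1   20.3] F [-0.1  3.   2.8] g 0.103
rel t 32.58 S [-125.     5.7   20. ] F [-0.5  0.1  0.1] g 0.349
over t 35.02 S [ 98.    6.7 244.6] F [-0.3 -0.   0.1] g 0.505
```

View pics/s12.png

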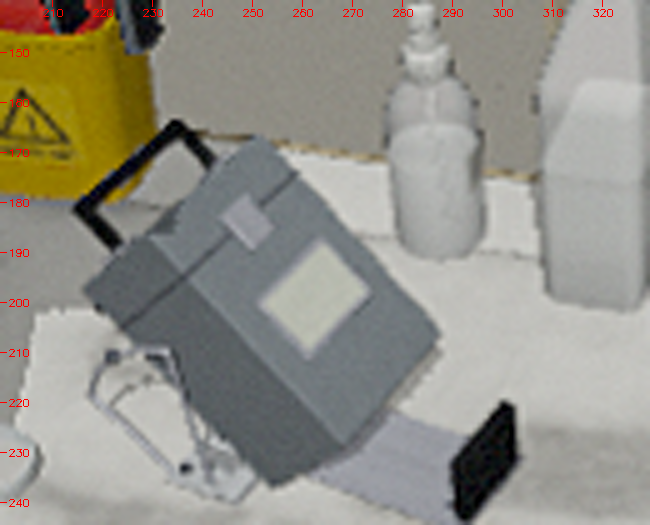

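View pics/t12.png

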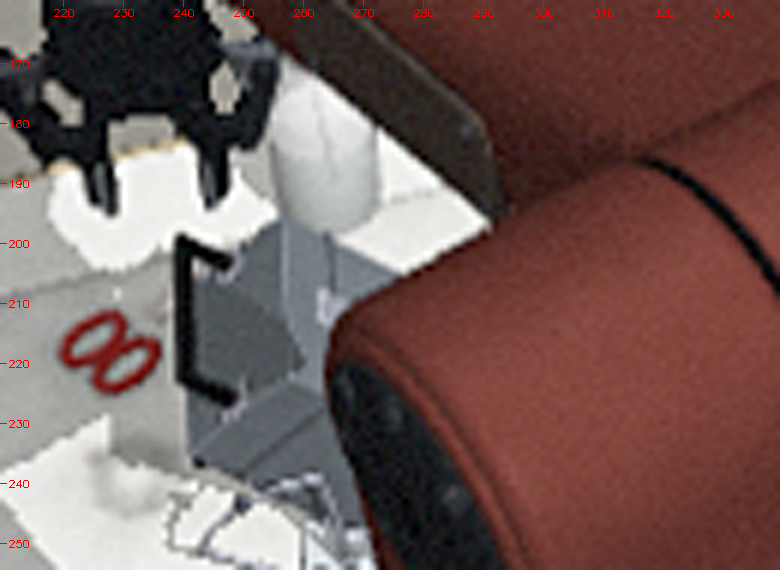

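Run:
```python
from h import *
arm.movel(SW(99,6.8,154),speed=.15); say('down')
arm.set_gripper(.15,20); say('closed')
for th in (40,36,32,28):
    arm.movel(hand(th,e=-6,y=6.8,dx=-1),speed=.06); say(th)
p=cam('scene'); zoom(p,'s13.png',200,140,130,105,10)
for th in (24,20):
    arm.movel(hand(th,e=-6,y=6.8,dx=0),speed=.05); say(th)
p=cam('scene'); zoom(p,'s13b.png',200,140,130,105,10)
```

```text
down t 35.88 S [ 99.1   6.  155. ] F [ 0.1 -0.1  0.4] g 0.498
closed t 36.27 S [ 98.9   6.2 154.9] F [-1.8 -0.4  1.1] g 0.148
40 t 36.69 S [ 84.4   6.7 160.6] F [1.3 0.2 0.7] g 0.153
36 t 37.07 S [ 71.4   6.8 166. ] F [ 0.5 -0.5  1. ] g 0.148
32 t 37.44 S [ 58.5   6.8 171. ] F [-0.1  0.6 -1.1] g 0.15
28 t 37.82 S [ 45.6   6.8 175.3] F [ 0.4 -0.1  0.8] g 0.154
24 t 38.27 S [ 33.4   6.7 178.6] F [-0.3  0.2  0.8] g 0.15
20 t 38.7 S [ 19.8   6.8 180.7] F [-1.3  0.7  0.4] g 0.153
```

View pics/s13b.png

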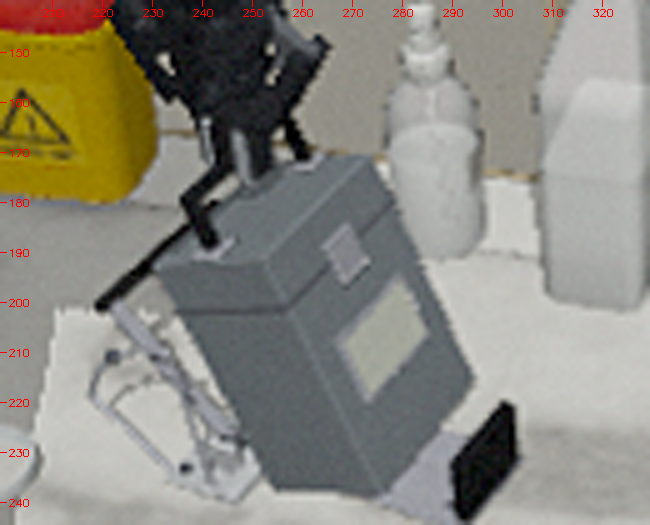

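Run:
```python
from h import *
arm.movel(hand(16,e=-6,y=6.8),speed=.05); say(16)
for th in (12,9,6,4,2,1,0,-.8):
    arm.movel(hand(th,e=-22,y=6.8,r=(-25.5,192),z0=4),speed=.03 if th>1.5 else .02); say(th)
p=cam('scene'); q=cam('top'); zoom(p,'s14.png',200,140,130,105,10)
np.save('s14.npy',p,allow_pickle=True)
```

```text
16 t 39.17 S [  6.3   6.7 182.3] F [ 0.3 -0.3  0.7] g 0.148
12 t 39.77 S [ -7.2   6.8 183.1] F [-0.4 -0.3  0.3] g 0.15
9 t 40.27 S [-17.3   6.8 183.5] F [-0.8  1.  -0.1] g 0.154
6 t 40.76 S [-27.5   6.8 183.6] F [-1.   0.4  0.3] g 0.149
4 t 41.13 S [-34.2   6.8 183.3] F [-1.3 -0.3 -0. ] g 0.149
2 t 41.51 S [-41.    6.8 182.7] F [-1.   0.5 -0.3] g 0.149
1 t 41.83 S [-44.3   6.8 182.4] F [-1.7 -0.1 -0.2] g 0.15
0 t 42.14 S [-47.6   6.8 182. ] F [-0.9 -0.3 -1.2] g 0.145
-0.8 t 42.42 S [-50.    6.6 181.8] F [-0.3 -0.2  0.5] g 0.151
```

View pics/s14.png

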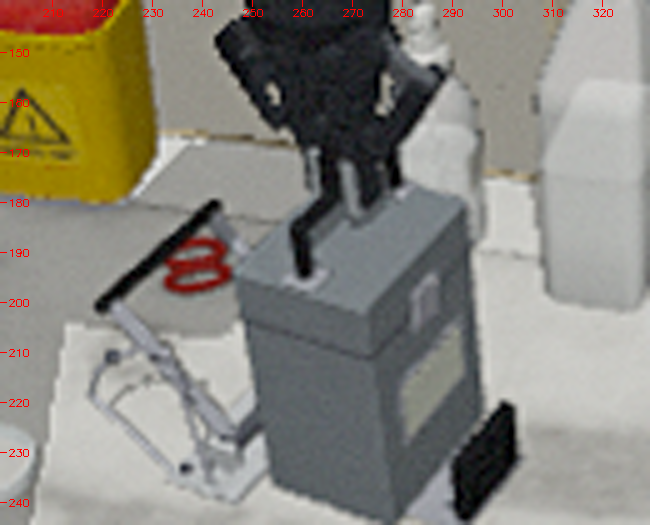

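Run:
```python
from h import *
arm.movel(hand(-1.4,e=-22,y=6.8,r=(-25.5,192),z0=4),speed=.02); say('x')
arm.set_gripper(.45); say()
x,y,z=st()[1]
arm.movel(SW(x,y,260),speed=.25)
q=arm.state()['joint_positions'].copy(); q[0]=-45; arm.goto_joints(q); say('away')
p=cam('scene'); q=cam('top'); zoom(p,'s15.png',210,160,100,95,10); zoom(q,'t15.png',230,180,100,85)
np.save('s15.npy',p,allow_pickle=True);np.save('t15.npy',q,allow_pickle=True)
```

```text
x t 42.77 S [-52.1   6.7 181.5] F [ 0.6 -0.2  1.1] g 0.151
 t 43.14 S [-52.2   6.9 181.2] F [ 0.6 -0.8 -0.5] g 0.451
away t 45.24 S [-496.8    5.2  261.2] F [ 0.5 -0.  -0.5] g 0.448
```

View pics/s15.png

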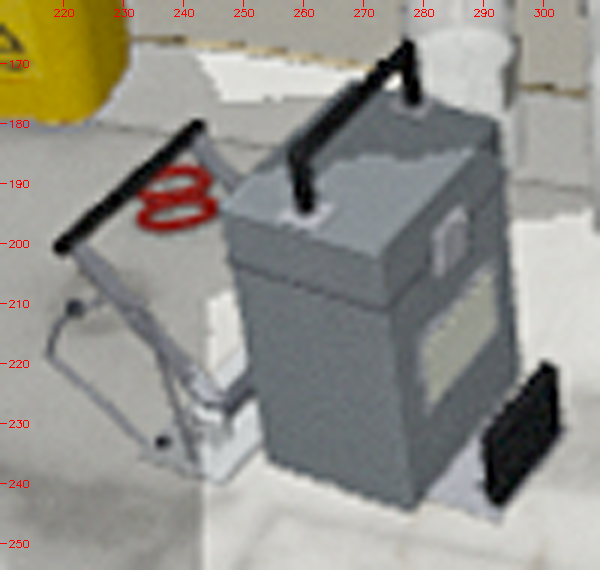

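View pics/t15.png

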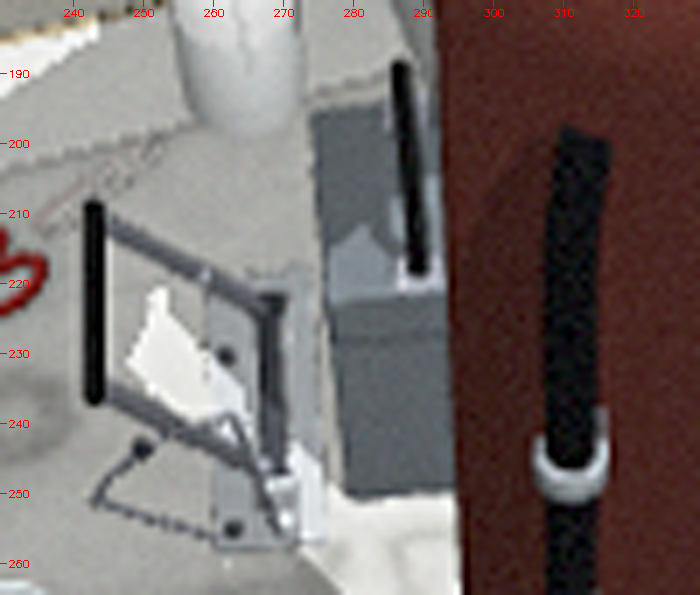

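Run:
```python
from fit2 import *
import fit2
p=np.load('s15.npy',allow_pickle=True).item();q=np.load('t15.npy',allow_pickle=True).item()
def cp4(P,l):
    w=casept(P,l); return [w[0],w[1],w[2]+.004]
o=fit2.casept; fit2.casept=lambda P,l:(lambda w:[w[0],w[1],w[2]+.004])(o(P,l))
obs=[(p,(42,55,160),(246.5,194.2)),(p,(-42,55,160),(273.3,202.5)),(p,(42,55,0),(253.7,236.2)),(p,(-42,55,0),(278.2,244.2)),(p,(0,45,192),(259,185.3)),(p,(0,-45,192),(277.5,167.5)),
(q,(42,55,160),(276.4,222.6)),(q,(42,-55,160),(274.1,195.5)),(q,(42,55,0),(279.2,250.5)),(q,(0,45,192),(289.1,217.8)),(q,(0,-45,192),(286.6,189.2))]
fitcase(obs,[-1,6,0,.0]);fitcase(obs,[-1,6.5,0,0],fix=(3,)); fitcase(obs[:6],[-1,6.5,0,0],fix=(3,));fitcase(obs[6:],[-1,6.5,0,0],fix=(3,))
from scipy.optimize import least_squares
def prop(obs):
    def f(P):
        t,h,b=P; return np.concatenate([proj(c,SW(22+110*np.sin(t),y*h*1000,16+110*np.cos(t)+b*1000))-np.array(uv) for c,y,uv in obs])
    R=least_squares(f,[.5,.052,0],x_scale=[.1,.01,.01]); print(np.rad2deg(R.x[0]),R.x[1:],np.round(R.fun.reshape(-1,2),1).tolist())
S=np.load('scene1.npy',allow_pickle=True).item();T=np.load('top1.npy',allow_pickle=True).item()
prop([(S,1,(227.9,197.9)),(S,-1,(250.6,177.1)),(T,1,(252.6,232)),(T,-1,(252.6,203))])
prop([(p,1,(219.8,200.5)),(p,-1,(242.8,180.3)),(q,1,(243.1,236.6)),(q,-1,(242.9,208.8))])
# blade grip
for uv in [(210+488/6-.5,160+505/6-.5)]: print(WS(at_z(p,uv,.004)))
```

```text
edge x -9.0 y 7.4 yawrel 1.98 tilt -0.48 [[-0.8, -0.8], [-0.4, -0.9], [-0.3, 0.8], [0.1, 1.5], [0.7, 0.2], [0.1, 0.1], [-0.1, -0.1], [-0.4, -0.7], [0.0, 1.4], [0.4, -5.8], [0.3, 0.1]]
edge x -10.3 y 7.4 yawrel 1.66 tilt 0.00 [[-1.0, -0.9], [-0.6, -1.0], [-0.0, 0.9], [0.3, 1.6], [0.5, 0.1], [0.1, 0.0], [-0.2, -0.1], [-0.3, -0.7], [0.3, 1.4], [0.2, -5.7], [0.3, 0.1]]
edge x -10.2 y 7.0 yawrel 1.83 tilt 0.00 [[-0.8, -0.9], [-0.5, -1.1], [0.1, 0.9], [0.5, 1.4], [0.6, -0.1], [0.1, -0.1]]
edge x -10.2 y 8.4 yawrel 1.13 tilt 0.00 [[-0.4, 0.2], [-0.2, -0.5], [0.1, 1.7], [0.1, -5.4], [0.4, 0.4]]
22.018112688480088 [0.05628121 0.00049316] [[-0.4, 0.0], [0.5, -0.0], [0.2, -0.4], [-0.2, 0.4]]
42.694015353926005 [ 0.05533839 -0.00048028] [[0.1, 0.2], [0.2, 0.1], [-0.3, -0.3], [-0.0, -0.2]]
[-122.83086963   37.30367352    4.        ]
```

Run:
```python
from h import *
for n,box in (('s15',(210,165,66,80)),('t15',(232,195,60,70))):
    p=np.load(n+'.npy',allow_pickle=True).item(); x,y,w,h=box; f=9 if n[0]=='t' else 8
    I=cv2.resize(p['color'][y:y+h,x:x+w],None,fx=f,fy=f,interpolation=cv2.INTER_CUBIC); J=I.copy()
    P=lambda X: tuple(int(v) for v in ((proj(p,SW(*X))-[x,y]+.5)*f))
    for a,c in ((40,(0,200,0)),(42.7,(0,0,255))):
        t=np.deg2rad(a)
        for yy in (50,-50): cv2.line(J,P((22,yy,16)),P((22+110*np.sin(t),yy,16+110*np.cos(t))),c,1)
    t=np.deg2rad(40); cv2.circle(J,P((22+85*np.sin(t),73,16+85*np.cos(t))),4,(255,0,0),1)
    for a,b in (((0,-80,8),(0,80,8)),((0,80,0),(0,80,8)),((22,-80,16),(22,80,16))): cv2.line(J,P(a),P(b),(255,0,255),1)
    Z=np.hstack([I,J]); Z=cv2.resize(Z,None,fx=min(1,800/Z.shape[1]),fy=min(1,800/Z.shape[1])); cv2.imwrite('pics/ov_'+n+'.png',J); cv2.imwrite('pics/raw_'+n+'.png',I)
```

```text
(no output)
```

View pics/ov_s15.png

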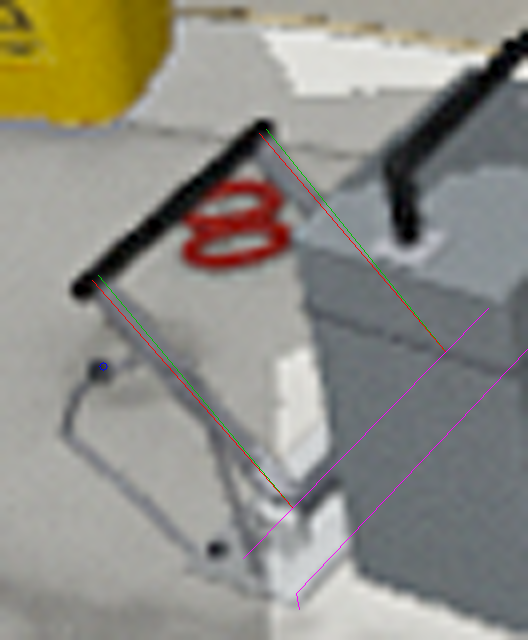

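View pics/ov_t15.png

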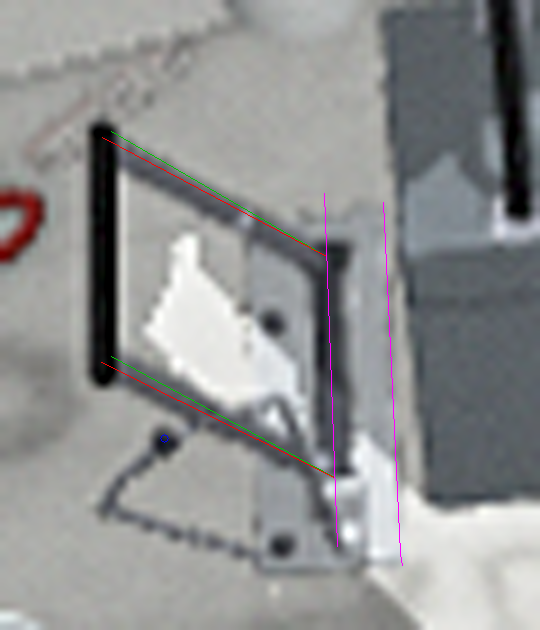

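View pics/raw_t15.png

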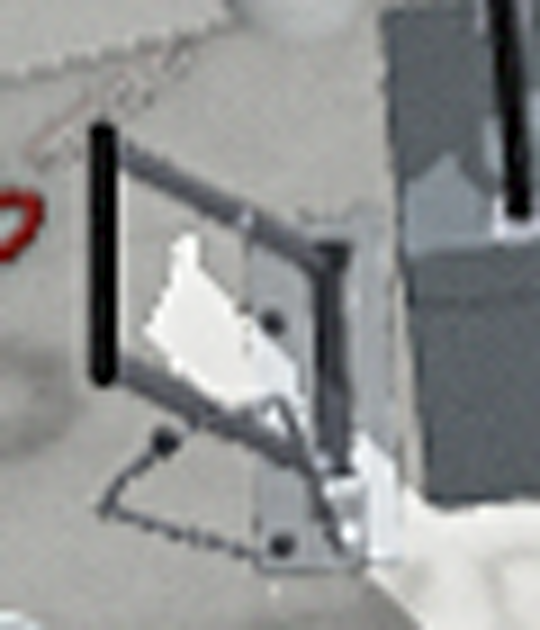

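Run:
```python
from h import *
p=np.load('s15.npy',allow_pickle=True).item()
zoom(p,'s15z.png',262,210,50,42,5)
```

```text
(no output)
```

View pics/s15z.png

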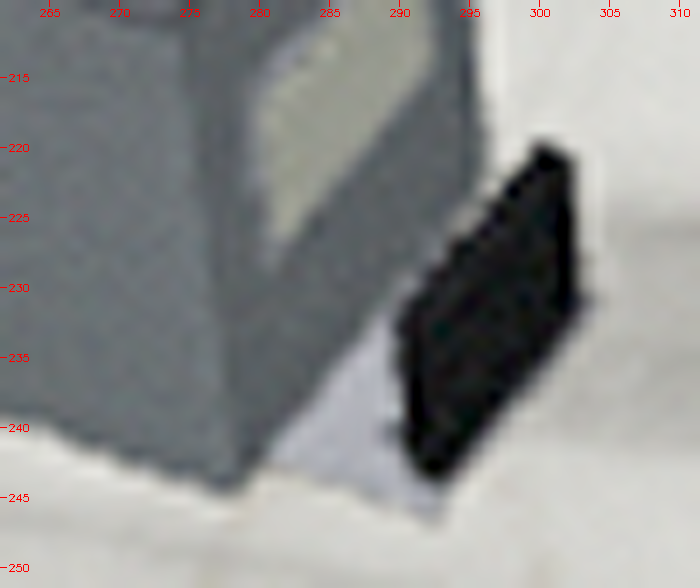

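Run:
```python
from h import *
p=np.load('s15.npy',allow_pickle=True).item()
for uv in [(292.9,246.9),(278.3,244.7),(280.2,242.6)]: print(np.round(WS(at_z(p,uv,.004)),1))
```

```text
[-134.7   45.7    4. ]
[-93.   56.7   4. ]
[-93.4  47.1   4. ]
```

Run:
```python
from h import *
q=arm.state()['joint_positions'].copy()
arm.set_gripper(.35)
arm.move_ptp(SW(30,0,290),[-90,0,YAW]); say('a')
arm.movel(SW(96.5,0,200),speed=.3); say('b')
arm.movel(SW(96.5,0,88),speed=.15); say('c')
arm.set_gripper(.2,20); say('d')
p=cam('scene'); zoom(p,'s16.png',200,150,100,95,10)
f0=st()[2]
for x in np.arange(95.5,88.5,-1):
    arm.movel(SW(x,0,88),speed=.03); say(x)
    if st()[2][0]-f0[0]>1.7: break
```

```text
a t 47.5 S [ 29.   -0.5 289.9] F [ 0.1  0.5 -0.1] g 0.348
b t 48.02 S [ 95.7  -0.2 199.7] F [ 0.3 -0.4 -0.1] g 0.353
c t 48.92 S [97.  -1.2 89.6] F [ 0.8 -0.6 -0.4] g 0.348
d t 49.21 S [96.9 -0.6 89. ] F [0.2 0.1 0.7] g 0.201
95.5 t 49.51 S [95.4  0.1 88. ] F [ 0.5  0.4 -0.7] g 0.198
94.5 t 49.76 S [94.4  0.  87.9] F [0.4 0.1 0.7] g 0.203
93.5 t 50.01 S [93.5 -0.  88. ] F [ 0.6  0.1 -0.4] g 0.201
92.5 t 50.26 S [93.2 -0.  88. ] F [ 3.1 -0.2 -1.1] g 0.202
```

View pics/s16.png

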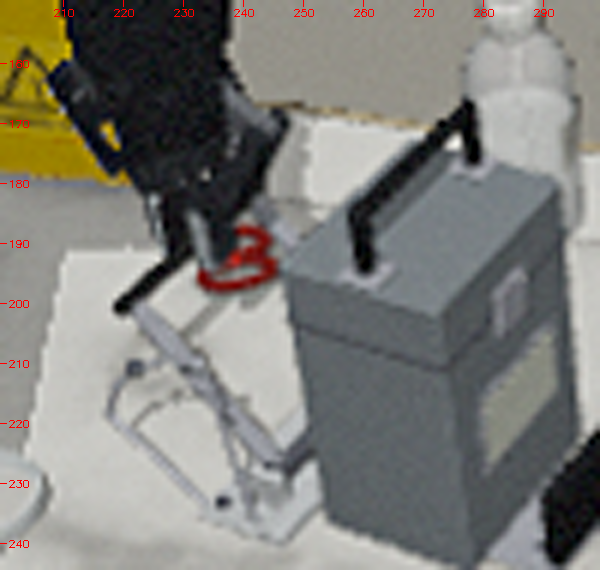

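Run:
```python
from h import *
for x in (91,90,89.4,89,88.6):
    arm.movel(SW(x,0,88),speed=.03); say(x)
    if st()[1][0]<90.2: break
arm.movel(SW(91.5,0,88),speed=.03)
arm.set_gripper(.4); say()
arm.movel(SW(92,0,230),speed=.3)
q=arm.state()['joint_positions'].copy(); q[0]=95; arm.goto_joints(q); say('park')
p=cam('scene'); q=cam('top'); zoom(p,'s17.png',210,160,100,95,10); zoom(q,'t17.png',235,185,90,75)
np.save('s17.npy',p,allow_pickle=True);np.save('t17.npy',q,allow_pickle=True)
```

```text
91 t 50.51 S [92.6 -0.1 88.5] F [ 5.6  0.7 -0.9] g 0.197
90 t 50.76 S [92.2 -0.1 88.8] F [6.7 1.5 1. ] g 0.202
89.4 t 51.01 S [91.9 -0.1 89.1] F [ 7.5  1.5 -0. ] g 0.201
89 t 51.26 S [91.7 -0.1 89.2] F [7.8 1.7 0.4] g 0.202
88.6 t 51.51 S [91.5 -0.1 89.3] F [8.3 2.4 2.3] g 0.199
 t 52.07 S [90.8  0.2 87.5] F [-0.2 -0.1 -0.1] g 0.4
park t 55.44 S [286.6 755.2 230.9] F [-0.2  0.   0. ] g 0.4
```

View pics/s17.png

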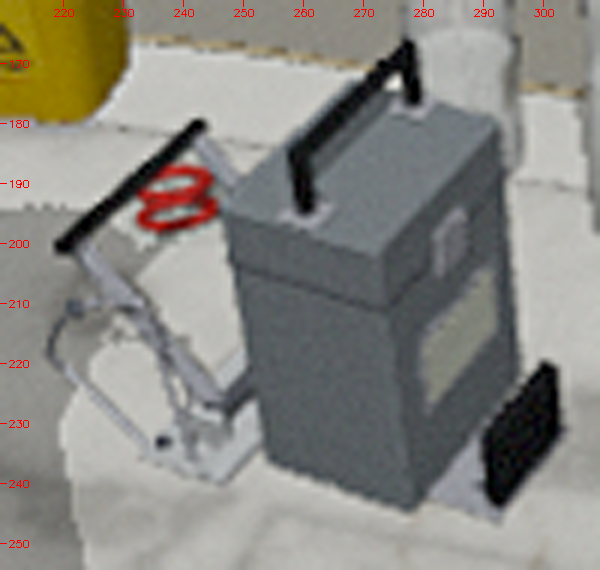

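View pics/t17.png

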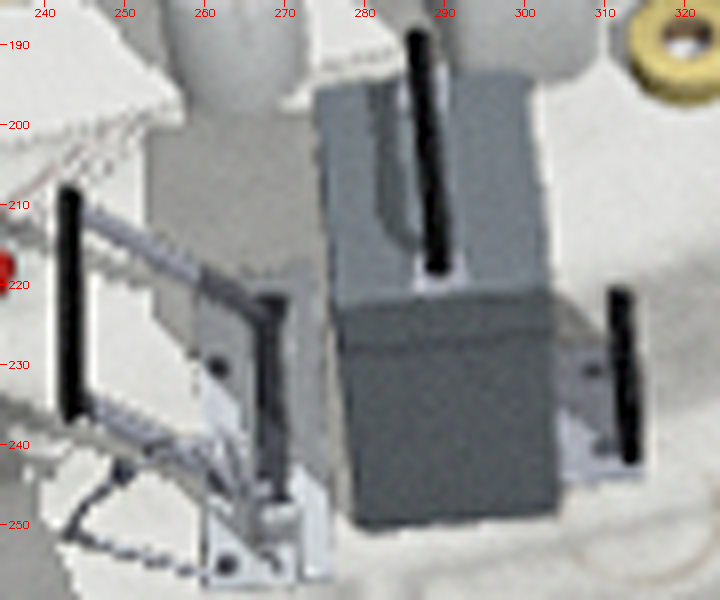

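Run:
```python
from fit2 import *
import fit2
from scipy.optimize import least_squares
p=np.load('s17.npy',allow_pickle=True).item();q=np.load('t17.npy',allow_pickle=True).item()
o=casept; fit2.casept=lambda P,l:(lambda w:[w[0],w[1],w[2]+.004])(o(P,l))
T=lambda a,b:(235+a/8-.5,185+b/8-.5)
obs=[(q,(42,55,160),T(333,303)),(q,(42,-55,160),T(315,90)),(q,(-42,55,160),T(552,290)),(q,(-42,-55,160),T(530,75)),(q,(42,55,0),T(360,532)),(q,(-42,55,0),T(558,516))]
fitcase(obs,[-8,6,0,0],fix=(3,))
for uv in (T(643,475),T(558,516),T(360,532)): print(np.round(WS(at_z(q,uv,.004)),1))
for uv in (T(612,290),T(622,462)): print('grip',np.round(WS(at_z(q,uv,.050)),1))
for uv in ((210+548/6-.5,160+365/6-.5),(210+488/6-.5,160+435/6-.5)): print('grip top s',np.round(WS(at_z(p,uv,.050)),1))
def prop(obs):
    def f(P):
        t,h,b=P; return np.concatenate([proj(c,SW(22+110*np.sin(t),y*h*1000,16+110*np.cos(t)+b*1000))-np.array(uv) for c,y,uv in obs])
    R=least_squares(f,[.5,.052,0],x_scale=[.1,.01,.01]); print(np.rad2deg(R.x[0]),R.x[1:],np.round(R.fun.reshape(-1,2),1).tolist())
prop([(p,1,(219.8,200.5)),(p,-1,(243,180.2)),(q,1,T(75,412)),(q,-1,T(71,190))])
```

```text
edge x -10.1 y 7.8 yawrel 0.59 tilt 0.00 [[-0.3, 0.3], [0.2, -0.9], [0.1, -0.4], [-0.1, -1.1], [-0.4, 1.1], [0.5, 0.8]]
[-129.7   41.5    4. ]
[-93.2  58.5   4. ]
[-12.   58.8   4. ]
grip [-122.6  -20.5   50. ]
grip [-119.4   65.8   50. ]
grip top s [-126.7  -18.    50. ]
grip top s [-126.3   36.5   50. ]
41.499419261784304 [ 0.05551329 -0.00048426] [[0.4, -0.0], [0.4, -0.0], [-0.6, 0.0], [-0.0, -0.0]]
```

Run:
```python
from h import *
arm.move_ptp(SW(92,0,190),[-90,0,YAW]); say('b')
arm.movel(SW(92,0,88),speed=.2); say('c')
arm.set_gripper(.2,20); say('d')
for x in (90,88.5,87.5,86.8,86.2,85.6,85,84.4,83.8,83.2):
    arm.movel(SW(x,0,88),speed=.03); s,P,F=st(); print(x,P[0],F[0],s['clock'])
    if P[0]<89.8 or F[0]>18: break
arm.movel(SW(P[0]+.5,0,88),speed=.05)
arm.set_gripper(.4)
arm.movel(SW(92,0,230),speed=.35)
say('up')
```

```text
b t 58.3 S [ 92.8   0.6 190.1] F [0.3 1.7 1. ] g 0.399
c t 58.96 S [92.6 -0.4 88.7] F [ 0.3 -0.2  0.4] g 0.402
d t 59.27 S [92.6 -1.  89.6] F [-0.2  0.   0.3] g 0.2
90 91.56411047777803 5.652409233589424 59.5167
88.5 91.16375776251606 7.640546406643678 59.7667
87.5 90.82392876651934 8.399098892191883 60.0167
86.8 90.5374156047447 10.922002958018222 60.2667
86.2 90.26263689419548 10.977208199529704 60.5167
85.6 89.96616174637644 10.169952336904663 60.7667
85 89.66561247358594 11.386045315340585 61.0167
up t 62.13 S [ 92.2  -0.7 231.9] F [-0.4  0.5 -0.6] g 0.404
```

Run:
```python
from h import *
p=cam('scene'); q=cam('top'); say(); cv2.imwrite('pics/s18f.png',p['color']); zoom(p,'s18.png',210,160,100,95,10); zoom(q,'t18.png',235,185,90,75)
np.save('s18.npy',p,allow_pickle=True);np.save('t18.npy',q,allow_pickle=True)
```

```text
t 62.23 S [ 91.2   1.1 228.2] F [ 0.6  0.7 -0.2] g 0.397
```

View pics/s18.png

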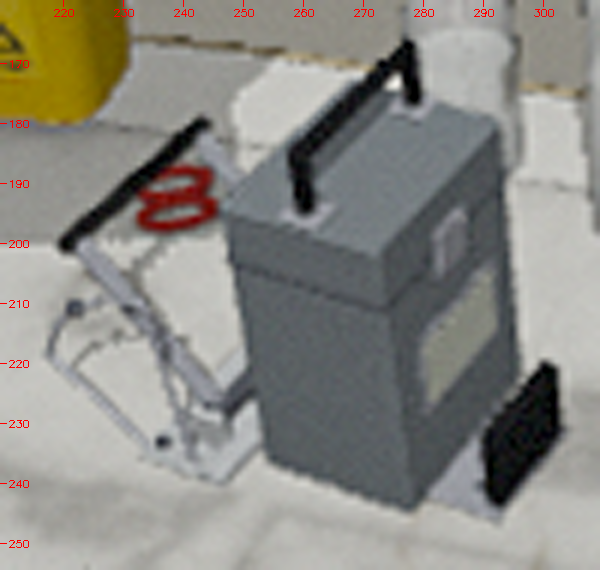

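View pics/t18.png

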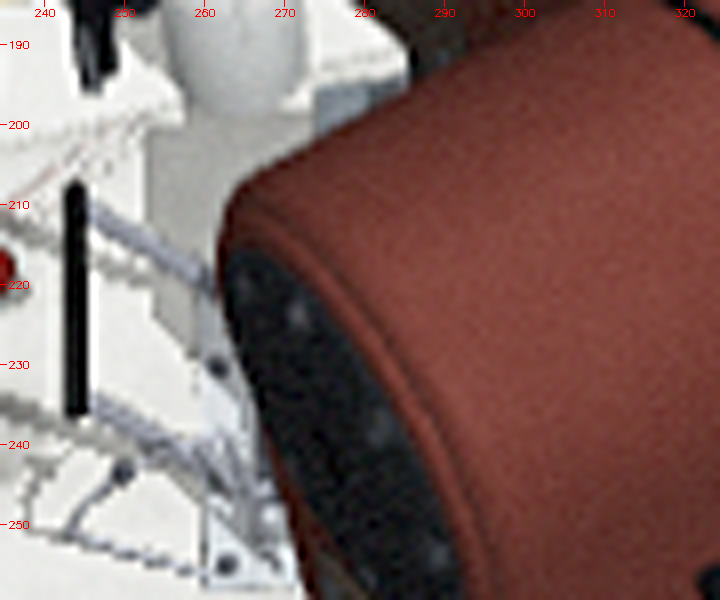

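View pics/s18f.png

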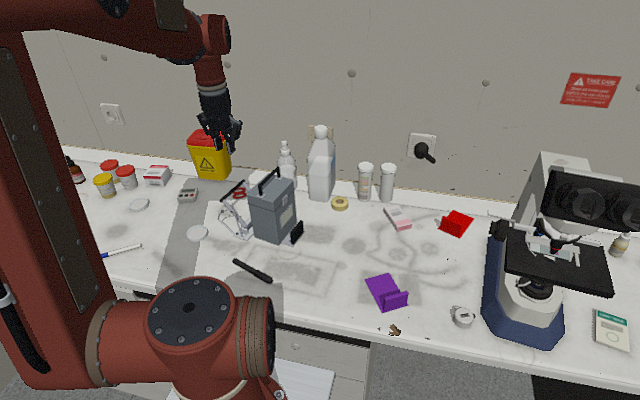

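Run:
```python
from h import *
print(arm.close_job());
```

```text
the job is handed in; nothing more can be done
None
```

The case now stands flat on the steel blade close to the kerb, the stand's arm is at about 40°, and the job was handed in at about 62 s of 72.

**What I did**
- **Tipping:** I pushed the case to the kerb and tipped it by its handle onto the arm. It then leaned there by itself at about 45°.
- **Blade:** I slid the steel blade flat under the raised front.
- **Lowering:** I lowered the case slowly by the handle. The forces stayed within about 2 N and there was no slam.

**Last checks**
- **Blade tip:** It is about 27 mm past the case's middle and about 15 mm short of its rear.
- **Kerb gap:** The case's rear edge measures about 10 mm from the kerb. Earlier, pressed against the kerb, the case measured 3 mm off, so the true gap is probably 7 to 8 mm.
- **Other things:** They look unmoved in the last picture.

**What went wrong or disagreed**
- **First push:** It tipped the case about 11° instead of sliding it. I let it back down gently and pushed again lower.
- **Arm angle:** The arm overshot to about 42 to 43° while the case leaned on it. After the case was down I nudged the arm forward in two steps. A fit after the first step gave 41.5°. After the second I only judged it from the picture, at about 40.3°, give or take a degree.
- **Sideways centring:** The blade's centring under the case differs between views by about 0 to 4 mm, and one rough reading suggested 9 mm. I left it as it was.

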